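# Tip the slotted shim out of its tray and slide it under the bracket's clamp plate

### The arm

A 7-joint arm with a two-finger parallel gripper is mounted at the origin on the work surface. World frame = base frame: x ahead of the robot, y to its left, z up, the work surface at z = 0. Lengths are in m, angles in rad, forces in N, time in s.
With the tool pointing down it reaches from about 0.35 to 0.9 m from the base axis. Payload 8.1 kg.
Tool frame: the origin (TCP) lies at the very end of the fingers, on their centre line; the grasp point (between the pads) lies 19 mm behind it; x points along the fingers, y is the direction in which the jaws open and shut, and the axes are right-handed (so a half turn about x gives the same grasp; the last joint's range is limited). The gripper opens to 92 mm and grips with 3 to 60 N. Pads are 19 mm wide; open, the fingers measure 130 mm over their backs; the gripper's body (75 mm by 190 mm) begins 47 mm behind the grasp point.
Start: joints at [1.184, 0.434, 0.025, 1.573, -0.012, 1.134, -0.075], TCP at [0.175, -0.6, 0.227] pointing down, gripper open.
Joint ranges: [-2.62, 2.62], [-0.44, 2.09], [-1.27, 1.32], [0.08, 2.57], [-1.32, 4.46], [0.12, 2], [-2.74, 2.74]. Speed limits (rad/s): [2.22, 2.22, 3.01, 3.01, 3.14, 3.14, 3.14].

### API

Orientations are given as a rotation vector (axis times angle).
In Python, from cell import arm gives the robot as it stands.
- The arm moves only by the tool servo_tool, never from a script. Its argument "plan" is a list of rows, each a list of 2 entries, a list of its own where there are three numbers: the shift along the world's x, y, z in cm, then the turn, a rotation vector about the world's x, y, z in degrees. A call has 1 to 12 rows; each row is the pose to reach, as a shift and turn from the pose measured when the call began; what a row does not reach only later rows make up. A row lasts 1/10 s, in which the tool goes at most 50 mm and 8.59 degrees, less where a joint would pass 70% of its speed; a pose out of reach is approached as far as the arm can. A call with a gripper value outside its range is refused whole. "grip" is the opening, from 0 (shut) to 1 (fully open), set as the call begins (left out, the last holds). The fingers move at their own pace and stop on an object; "squeeze" is the grip in N (left out, the last holds). Time passes only in rows, so rows that repeat a pose let the fingers close. It gives the time, the measured TCP pose, the force and the opening at its end, in the units of the state.
- arm.observe(): the state, without advancing time (a new reading comes with each control period).
- arm.get_image(name): name is "side" or "top"; returns a dict with "frame" (420x560x3 uint8, blue, green, red), "fx", "fy", "cx", "cy" (pixels), "position" and "rotation" of the camera in the world. Camera axes: x right, y down, z forward; pixel columns grow to the right and rows downward; lengths in m; the calibration is good to about 2 mm. A picture is of the moment at which its call begins. There is no depth.
- arm.sign_off(): hands the job in, once; it reports no verdict.
Trained networks look in a picture, given as the dict that the camera call returned (one of the last four; its "shot" number tells which), for a name from the list of things; names that differ only in an ending like _2 or _b are one class to them, and where a whole thing is asked for, a point or a joint stands for the part that bears it (a point fixed in the world has none). Each returns a list of dicts, best first, with "score" (0 to 1); they miss things now and then, are a little off and sometimes report something else, mostly with a low value. They report only what shows in the picture. A call takes as long as a camera call.
- arm.search_frame(picture, query): "at" ([column, row] in pixels, amid what is visible of it).
- arm.trace(picture, query): "pixels" (420x560 bool, what is visible of it) and "at" ([column, row] in pixels, amid what is visible of it).
The state is a dict: "clock": time; "joints": joint angles; "dq": joint speeds; "joint_efforts": joint torques, N m; "position": TCP position; "ee_rot": TCP orientation; "force": force on the tool from outside, world axes, zero at the start; "ft_torque": the same for the moment, N m; "width": opening from 0.0 (shut) to 1.0 (fully open).
Only numpy, scipy, OpenCV 4.12 (cv2) and the standard library are available. Lean on these libraries where they do the work, as an engineer would, in place of code of your own. Each camera call takes 0.05 s, during which the arm holds its last target.

### The job

Press down the closed end of the slotted steel shim so that its tray rocks and the forked end tips up and stays up, lift the shim out, and lay it flat on the wooden block and let go. Then take it again, leaving the fork clear, and slide it fork first under the bracket's clamp plate until the slot is fully home round the stud, and leave it lying flat on the seat, in line with the bracket. Leave the plain shim lying in its tray untipped, and do not knock over the spray can.

Things in the scene. Friction and masses are not known exactly. Their poses are not given: they have to be found in the camera images.
- shim_center (a point): Centre (half-way up) of the slotted shim: a bare steel plate 110 mm long (x), 46 mm wide (y), 5 mm thick (z), about 170 g. Its +x end is forked: an open slot 18 mm wide and 40 mm deep between two prongs 14 mm wide. Its -x end is closed. z points up and x along the tray while it lies there.
- tray_a: Fixed black plastic tray of the slotted shim, 164 (x) x 94 (y) x 40 mm; origin under its centre. The shim starts centred and flush in its recess (top 40 mm above the table), 2 mm from the 22 mm wide side walls, so it cannot be gripped until tipped; the recess is 50 mm wide, and under the shim's closed end (-x) is an open well.
- shim_slot (a point): The point of the slotted shim where the stud's axis lies when the slot is fully home: on the centre line, 21 mm from the centre towards the fork, half-way up, 6 mm short of the slot's bottom.
- rocker_a (a joint): Angle (rad) of the rocking floor under the slotted shim: 0 level, 0.45 at its stop, forked end up. Hinge across the tray, 5 mm from the shim's centre towards the closed end. Stiff: it turns when the closed end is pressed with about 2 to 4 N, 12 to 15 mm from that end (which sinks 16 to 22 mm), and stays where left. A low lip stops the shim from sliding off.
- plain_center (a point): Centre of the plain shim: the same steel plate, 110 x 46 x 5 mm, but without a slot, lying in an identical tray. To be left there.
- rocker_b (a joint): Angle (rad) of the rocking floor under the plain shim, of the same kind; to be left at about 0.
- rest_top (a point): Centre of the top face of the fixed wooden block, 70 mm long (x), 36 mm wide (y), 30 mm high: narrower than the shim, so that fingers can pass on both sides of it.
- stud (a point): Point on the axis of the bracket's 12 mm thick stud, in the plane of the seat, 50 mm above the table; x points into the bracket, z up. The seat is 36 mm wide and reaches from 48 mm before the stud (-x, the open side) to 42 mm beyond it. With the shim home, its closed end stands 76 mm before the stud.
- bracket: The fixed bracket; origin on the table under the stud, x as for the stud. Its clamp plate, 70 mm wide and 6 mm thick, is 12 mm above the seat and reaches from 22 mm before the stud to a wall 42 mm beyond it; nut and stud end stand 18 mm above the plate. The foot is 90 mm wide, 10 mm high, from 65 mm before the stud to 85 mm beyond it.
- spray_center (a point): Centre of a standing white spray can, 58 mm across, 190 mm high; a bystander.

How it is judged:
By the outcome, as a careful person would: the job done as asked, in the order asked, and still so for the second after the job is handed in, with the robot touching nothing.
It also fails if it takes over 59 s, if anything falls off the work surface, if the arm or the gripper's body presses on something with over 40 N, if the wrist force passes 120 N, or if a joint passes its speed limit or range.

## Working session

There is one attempt and no reset: what is moved stays moved. The work goes in short steps, Python scripts to look and compute and a tool call to move; the robot and the scene stay as the last step left them, time stands still between calls to the robot, and variables do not carry over. Pictures are saved under pics/ and viewed, and the job is handed in when it is done.

Besides the shell and the picture viewer there is one more tool, called after "Call:" in YAML: its name, and indented under it one key for each argument. servo_tool: Moves the arm, as the interface text tells. Its arguments: {"type":"object","properties":{"plan":{"type":"array","items":{"type":"array"}},"grip":{"type":"number"},"squeeze":{"type":"number"}},"required":["plan"]}

```bash
ls; mkdir -p pics; python3 - <<'E'
from cell import arm
import cv2
s=arm.observe(); print(s)
for n in ["side","top"]:
    p=arm.get_image(n); cv2.imwrite(f"pics/{n}0.png",p["frame"])
    print(n,p["fx"],p["fy"],p["cx"],p["cy"],p["position"],p["rotation"],p["shot"])
    for q in ["shim_center","tray_a","plain_center","rest_top","stud","bracket","spray_center","shim_slot"]:
        try: print(q,[(d["at"],round(d["score"],2)) for d in arm.search_frame(p,q)][:4])
        except Exception as e: print(q,e)
E
```

```text
pics
{'clock': 0.0, 'joints': array([ 1.18439619,  0.43521557,  0.02496266,  1.57405117, -0.011623  ,
        1.13396672, -0.07508376]), 'dq': array([ 0.00097854, -0.00033239,  0.00080254,  0.00081482, -0.00056719,
        0.00032333, -0.00019561]), 'joint_efforts': array([-1.54746936e-03, -6.67850804e+01,  9.84499678e-01, -3.14460289e+01,
       -6.06539729e-02,  4.28080908e-02,  1.26972491e-04]), 'position': array([ 0.17483108, -0.59955276,  0.22596719]), 'ee_rot': array([ 2.06956595,  0.29717737, -2.07023782]), 'force': array([-1.1132132 ,  0.34069826, -0.17883719]), 'ft_torque': array([-0.05247065,  0.03717776, -0.01557695]), 'width': 1.0001548037475116}
side 385.60603762381635 385.60603762381635 285.04365176077897 210.59654049521032 [ 0.09976804 -0.45345412  0.59469136] [-2.07241998  0.82762227 -0.39217056] 1
shim_center [([340.7, 265.0], 0.88)]
tray_a [([344.1, 277.6], 0.93)]
plain_center [([455.6, 345.4], 0.97)]
rest_top [([276.8, 232.8], 0.88)]
stud [([227.0, 187.2], 0.8), ([273.7, 232.5], 0.57)]
bracket [([228.7, 187.8], 0.91)]
spray_center [([224.0, 136.6], 0.97), ([226.5, 186.3], 0.67)]
shim_slot [([336.5, 263.8], 0.78)]
top 526.658581884368 526.658581884368 273.6495847803493 209.8399549517516 [0.3760124  0.07139506 1.45155007] [-2.15304136  2.17662942 -0.16266478] 2
shim_center [([325.9, 206.6], 0.86), ([416.7, 204.7], 0.47)]
tray_a [([321.9, 200.0], 0.84)]
plain_center [([419.7, 202.4], 0.81)]
rest_top [([257.1, 208.3], 0.56)]
stud [([168.4, 198.2], 0.56)]
bracket [([171.8, 198.3], 0.86)]
spray_center [([116.3, 165.0], 0.61)]
shim_slot [([169.7, 198.6], 0.74), ([325.0, 207.2], 0.65)]
```

```bash
python3 - <<'E'
import cv2
for n in ["side","top"]:
    im=cv2.imread(f"pics/{n}0.png")
    if n=="top": im=cv2.resize(im[110:300,60:480],(800,362),interpolation=cv2.INTER_CUBIC)
    else: im=cv2.resize(im[60:420,140:560],(700,600),interpolation=cv2.INTER_CUBIC)
    cv2.imwrite(f"pics/{n}0z.png",im)
E
```

```text
(no output)
```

View pics/side0.png

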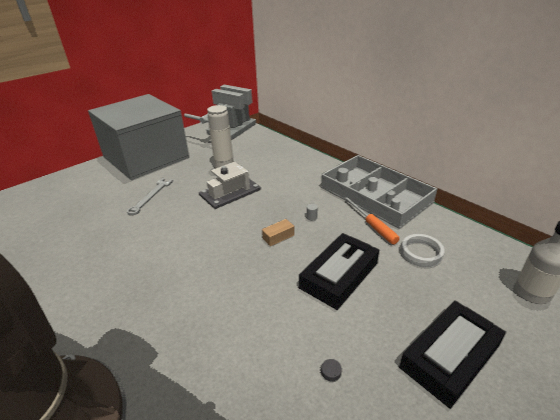

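View pics/top0.png

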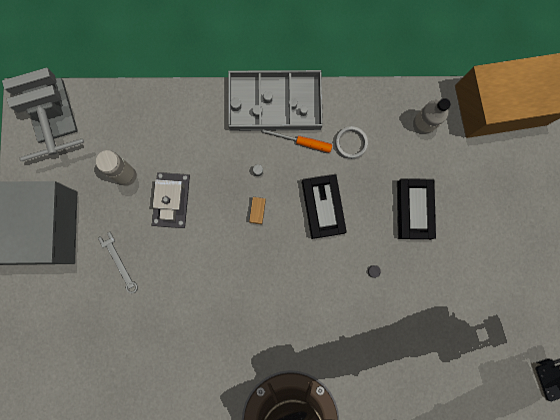

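The side view shows tray A near (340,268) with its fork away from the robot, and the plain tray at (455,345). The block is at (278,232), the bracket at (229,187) and the can at (221,137). The top view agrees: slotted shim (325,205), block (257,210), bracket (170,198).

```bash
cat > h.py <<'E'
import numpy as np, cv2
from scipy.spatial.transform import Rotation as R
def cam(p): return np.array(p["position"]), R.from_rotvec(p["rotation"]).as_matrix()
def plane(p,uv,z):
    c,M=cam(p); uv=np.atleast_2d(uv).astype(float)
    d=np.c_[(uv[:,0]-p["cx"])/p["fx"],(uv[:,1]-p["cy"])/p["fy"],np.ones(len(uv))]@M.T
    return c+d*((z-c[2])/d[:,2])[:,None]
def proj(p,X):
    c,M=cam(p); q=(np.atleast_2d(X)-c)@M
    return np.c_[q[:,0]/q[:,2]*p["fx"]+p["cx"],q[:,1]/q[:,2]*p["fy"]+p["cy"]]
def rect(p,m,z):
    ys,xs=np.nonzero(m); w=plane(p,np.c_[xs,ys],z)[:,:2]
    (c,s,a)=cv2.minAreaRect((w*1000).astype(np.float32))
    return np.array(c)/1000,s,a
E
python3 - <<'E'
from cell import arm
from h import *
for n in ["side","top"]:
    p=arm.get_image(n)
    for q,z in [("shim_center",.04),("tray_a",.04),("plain_center",.04),("rest_top",.03),("bracket",.01),("stud",.05),("spray_center",.1)]:
        for r in arm.trace(p,q)[:2]:
            m=r["pixels"]; c,s,a=rect(p,m,z)
            print(n,q,round(r["score"],2),int(m.sum()),"at",np.round(plane(p,r["at"],z)[0],3),"rect",np.round(c,3),np.round(s),round(a,1))
            np.save(f"pics/{n}_{q}.npy",m) if r["score"]>.5 else 0
    import pickle; pickle.dump(p,open(f"pics/{n}.pkl","wb"))
E
```

```text
side shim_center 0.6 841 at [ 0.566 -0.101  0.04 ] rect [ 0.567 -0.102] [114.  50.] 7.6
side tray_a 0.73 2733 at [ 0.538 -0.138  0.04 ] rect [ 0.554 -0.111] [193. 110.] 8.4
side plain_center 0.73 1763 at [ 0.556 -0.36   0.04 ] rect [ 0.558 -0.355] [ 48. 116.] 88.7
side rest_top 0.86 584 at [0.534 0.072 0.03 ] rect [0.55  0.068] [66. 86.] 79.2
side rest_top 0.2 142 at [ 0.509 -0.353  0.03 ] rect [ 0.504 -0.354] [46.  8.] 88.8
side bracket 0.74 1590 at [0.588 0.331 0.01 ] rect [0.606 0.357] [184. 176.] 85.1
side stud 0.81 1591 at [0.559 0.272 0.05 ] rect [0.57  0.301] [170. 162.] 84.9
side stud 0.5 150 at [ 0.497 -0.357  0.05 ] rect [ 0.49  -0.357] [46.  9.] 88.8
side spray_center 0.55 1186 at [0.676 0.463 0.1  ] rect [0.688 0.486] [431.  64.] 57.8
side spray_center 0.24 131 at [ 0.458 -0.363  0.1  ] rect [ 0.454 -0.366] [ 8. 39.] 0.2
top tray_a 0.92 1515 at [ 0.588 -0.087  0.04 ] rect [ 0.569 -0.095] [167.  98.] 8.5
top plain_center 0.82 724 at [ 0.561 -0.351  0.04 ] rect [ 0.563 -0.352] [ 52. 110.] 89.5
top rest_top 0.93 364 at [0.557 0.087 0.03 ] rect [0.559 0.086] [39. 73.] 83.1
top bracket 0.98 1833 at [0.596 0.319 0.01 ] rect [0.594 0.324] [ 95. 155.] 86.6
top bracket 0.18 614 at [ 0.57 -0.11  0.01] rect [ 0.575 -0.101] [113.  48.] 8.7
top stud 0.71 1824 at [0.591 0.322 0.05 ] rect [0.589 0.317] [ 91. 148.] 85.7
top spray_center 0.64 883 at [0.672 0.452 0.1  ] rect [0.666 0.451] [118.  60.] 52.8
```

View pics/side0z.png

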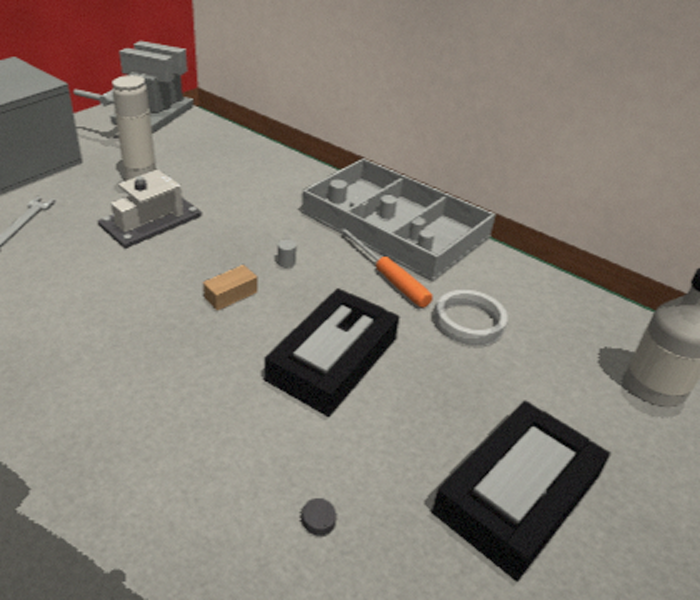

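View pics/top0z.png

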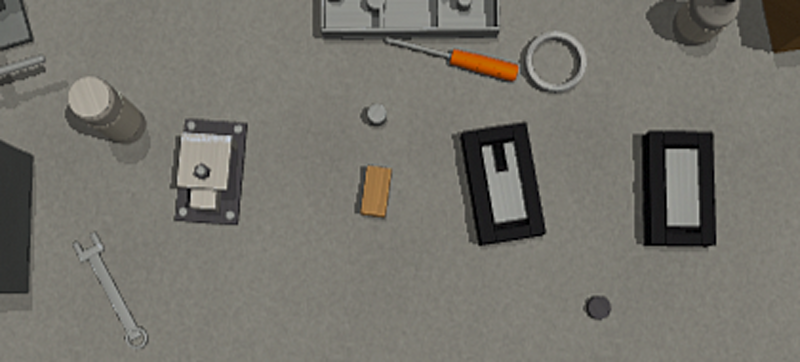

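```bash
cat > fit.py <<'E'
from h import *
import pickle
from scipy.optimize import minimize
P={n:pickle.load(open(f"pics/{n}.pkl","rb")) for n in("side","top")}
def box(x0,x1,y0,y1,z0,z1): return np.array([[x,y,z] for x in(x0,x1) for y in(y0,y1) for z in(z0,z1)],float)
mod={"tray_a":[box(-82,82,-47,47,0,40)],"rest_top":[box(-35,35,-18,18,0,30)],
"bracket":[box(-65,85,-45,45,0,10),box(-48,42,-18,18,10,50),box(-22,50,-35,35,62,68),box(42,50,-35,35,10,68),box(-8,8,-8,8,68,86)],
"plain_center":[box(-55,55,-23,23,40,40.1)]}
S=4
def sil(p,bs,v):
    m=np.zeros((420*S,560*S),np.uint8); c,s=np.cos(v[2]),np.sin(v[2])
    for b in bs:
        X=b/1000; Y=np.c_[v[0]+c*X[:,0]-s*X[:,1],v[1]+s*X[:,0]+c*X[:,1],X[:,2]]
        h=cv2.convexHull(((proj(p,Y)+.5)*S).astype(np.float32)).round().astype(np.int32)
        cv2.fillConvexPoly(m,h,1)
    return cv2.resize(m.astype(np.float32),(560,420),interpolation=cv2.INTER_AREA)
def fit(q,v0,views):
    M={n:np.load(f"pics/{n}_{q}.npy").astype(np.float32) for n in views}
    def f(u):
        v=[v0[0]+u[0],v0[1]+u[1],v0[2]+u[2]*10]; t=0
        for n in views:
            s=sil(P[n],mod[q],v); t+=1-np.minimum(s,M[n]).sum()/np.maximum(s,M[n]).sum()
        return t/len(views)
    r=minimize(f,[0,0,0],method="Nelder-Mead",options=dict(initial_simplex=[[0,0,0],[.01,0,0],[0,.01,0],[0,0,.01]],xatol=1e-4,fatol=1e-5))
    u=r.x; return np.round([v0[0]+u[0],v0[1]+u[1],np.degrees(v0[2]+10*u[2])],4),round(r.fun,3)
if __name__=="__main__":
  for q,v0 in [("tray_a",(.569,-.096,.148)),("rest_top",(.555,.086,-.12)),("bracket",(.58,.325,-.06)),("plain_center",(.56,-.352,0))]:
    for vs in (["top"],["side"],["top","side"]): print(q,vs,*fit(q,v0,vs))
E
python3 fit.py
```

```text
tray_a ['top'] [ 0.5714 -0.096   8.0158] 0.321
tray_a ['side'] [ 0.5676 -0.1006  8.2811] 0.26
tray_a ['top', 'side'] [ 0.5699 -0.0981  8.7368] 0.313
rest_top ['top'] [ 0.5612  0.086  -7.8337] 0.069
rest_top ['side'] [ 0.5609  0.0822 -8.3626] 0.074
rest_top ['top', 'side'] [ 0.561   0.0847 -5.4438] 0.098
bracket ['top'] [ 0.5851  0.3247 -4.7093] 0.038
bracket ['side'] [ 0.5874  0.324  -3.087 ] 0.061
bracket ['top', 'side'] [ 0.586   0.3249 -4.5966] 0.05
plain_center ['top'] [ 0.563  -0.3513 -0.422 ] 0.075
plain_center ['side'] [ 0.557  -0.3556 -0.8683] 0.054
plain_center ['top', 'side'] [ 0.5602 -0.3542 -0.3255] 0.132
```

```bash
cat >> h.py <<'E'
def st(tag=""):
    from cell import arm
    s=arm.observe(); M=R.from_rotvec(s["ee_rot"]).as_matrix()
    print(tag,"t",round(s["clock"],2),"pos",np.round(s["position"]*100,2),"f",np.round(s["force"],1),"w",round(s["width"]*92,1),"q",np.round(s["joints"],2))
    print("tool x",np.round(M[:,0],3),"y",np.round(M[:,1],3),"z",np.round(M[:,2],3)); return s,M
def turn(M,yaw,pitch=0):
    "deg; tool x down leaning pitch toward local +x; z or -z along shim x. gives world rotvecs deg"
    a,b=np.radians([yaw,pitch]); ex=np.array([np.cos(a),np.sin(a),0]); up=np.array([0,0,1.])
    x=np.sin(b)*ex-np.cos(b)*up; zz=np.cos(b)*ex+np.sin(b)*up
    for s in(1,-1):
        z=s*zz; T=np.c_[x,np.cross(z,x),z]; print("turn",s,np.round(np.degrees(R.from_matrix(T@M.T).as_rotvec()),1))
E
python3 - <<'E'
from h import *
s,M=st(); turn(M,8.5)
# sanity: filled tray fit
import fit
from scipy.ndimage import binary_fill_holes
for n in("top","side"):
    m=np.load(f"pics/{n}_tray_a.npy"); m=binary_fill_holes(m|np.load("pics/side_shim_center.npy")) if n=="side" else binary_fill_holes(m); np.save(f"pics/{n}_tray_a.npy",m)
for vs in(["top"],["side"],["top","side"]): print(vs,*fit.fit("tray_a",(.57,-.098,.148),vs))
yaw=np.radians(8.5); c=np.array([.570,-.098])
for d in(-.045,-.04,.045): print(d,c+d*np.array([np.cos(yaw),np.sin(yaw)]))
E
```

```text
t 1.7 pos [ 17.5  -60.    22.67] f [-0.3  0.4  0.1] w 91.9 q [ 1.18  0.43  0.03  1.57 -0.01  1.13 -0.08]
tool x [-0. -0. -1.] y [ 0.28 -0.96  0.  ] z [-0.96 -0.28  0.  ]
turn 1 [  0.    0.  172.2]
turn -1 [ 0.  -0.  -7.8]
['top'] [ 0.5718 -0.0962  8.4012] 0.035
['side'] [ 0.568  -0.1007  8.072 ] 0.025
['top', 'side'] [ 0.57   -0.0987  9.084 ] 0.056
-0.045 [ 0.52549429 -0.10465142]
-0.04 [ 0.53043937 -0.10391238]
0.045 [ 0.61450571 -0.09134858]
```

Call:
servo_tool:
  plan:
    - [[35.0,49.5,-10],[0,0,-8]]
    - [[35.0,49.5,-10],[0,0,-8]]
    - [[35.0,49.5,-10],[0,0,-8]]
    - [[35.0,49.5,-10],[0,0,-8]]
    - [[35.0,49.5,-10],[0,0,-8]]
    - [[35.0,49.5,-10],[0,0,-8]]
    - [[35.0,49.5,-10],[0,0,-8]]
    - [[35.0,49.5,-10],[0,0,-8]]
    - [[35.0,49.5,-10],[0,0,-8]]
    - [[35.0,49.5,-10],[0,0,-8]]
    - [[35.0,49.5,-10],[0,0,-8]]
    - [[35.0,49.5,-10],[0,0,-8]]
  grip: 0

```text
clock: 2.9
position: [0.5179, -0.115, 0.129]
ee_rot: [2.147, 0.154, -2.146]
force: [0.7, -0.3, 1.0]
width: 0.023
```

```bash
python3 - <<'E'
from h import *
s,M=st(); turn(M,8.3)
E
```

```text
t 2.9 pos [ 51.79 -11.5   12.9 ] f [ 0.7 -0.3  1. ] w 2.1 q [ 0.24  0.4  -0.17  1.91  0.09  0.84 -1.39]
tool x [ 0.001 -0.    -1.   ] y [ 0.143 -0.99   0.   ] z [-0.99  -0.143 -0.001]
turn 1 [ 1.000e-01 -0.000e+00 -1.799e+02]
turn -1 [0.  0.  0.1]
```

Call:
servo_tool:
  plan:
    - [[0.8,1.05,-2],[0,0,0]]
    - [[0.8,1.05,-5],[0,0,0]]
    - [[0.8,1.05,-7.8],[0,0,0]]
    - [[0.8,1.05,-7.8],[0,0,0]]
    - [[0.8,1.05,-7.8],[0,0,0]]
    - [[0.8,1.05,-7.8],[0,0,0]]

```text
clock: 3.5
position: [0.5269, -0.1048, 0.0525]
ee_rot: [2.15, 0.153, -2.144]
force: [0.6, -1.0, -0.5]
width: 0.007
```

```bash
python3 - <<'E'
from h import *
from cell import arm
s,M=st(); turn(M,8.3)
for n,b in(("side",(240,180,440,330)),("top",(240,140,390,252))):
    p=arm.get_image(n); x0,y0,x1,y1=b; cv2.imwrite(f"pics/{n}1.png",cv2.resize(p["frame"][y0:y1,x0:x1],(800,600),interpolation=cv2.INTER_CUBIC))
E
```

```text
t 3.5 pos [ 52.69 -10.48   5.25] f [ 0.6 -1.  -0.5] w 0.7 q [ 0.21  0.51 -0.15  1.96  0.12  0.67 -1.44]
tool x [ 0.003 -0.001 -1.   ] y [ 0.143 -0.99   0.001] z [-0.99  -0.143 -0.003]
turn 1 [ 3.000e-01 -1.000e-01 -1.799e+02]
turn -1 [0.  0.2 0.1]
```

View pics/side1.png

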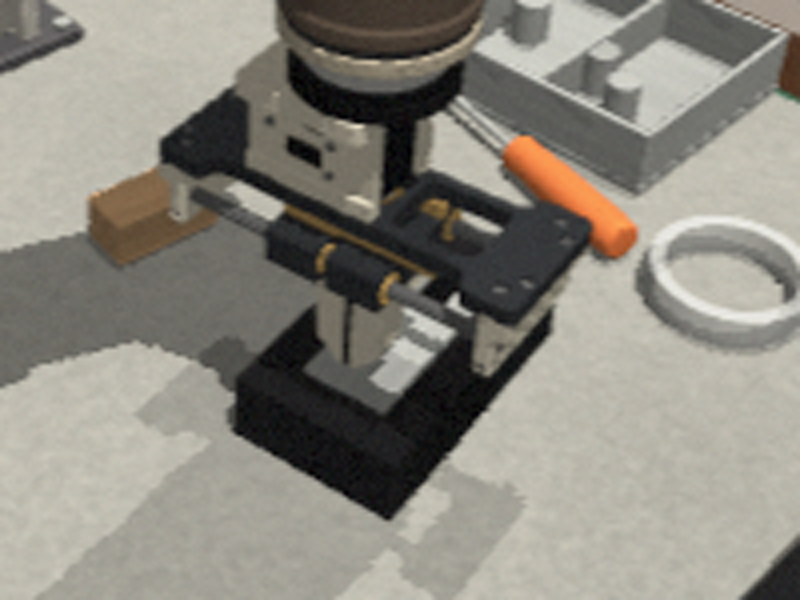

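View pics/top1.png

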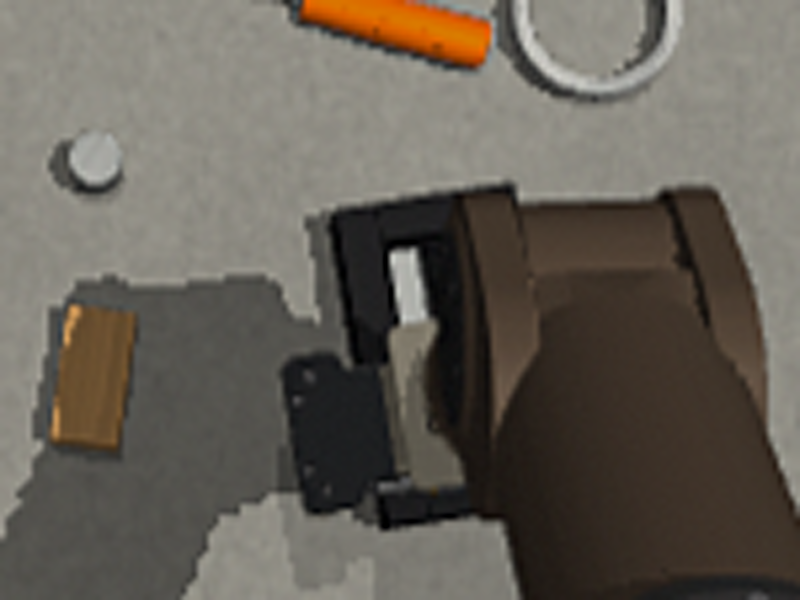

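Call:
servo_tool:
  plan:
    - [[-0.1,0,-0.6],[0,0,0]]
    - [[-0.1,0,-1.1],[0,0,0]]
    - [[-0.1,0,-1.4],[0,0,0]]
    - [[-0.1,0,-1.7],[0,0,0]]
    - [[-0.1,0,-2.0],[0,0,0]]
    - [[-0.1,0,-2.0],[0,0,0]]

```text
clock: 4.2
position: [0.5252, -0.105, 0.0319]
ee_rot: [2.149, 0.153, -2.145]
force: [-1.3, -0.5, 1.8]
width: 0.003
```

```bash
python3 - <<'E'
from h import *
from cell import arm
s,M=st(); turn(M,8.3)
for n,b in(("side",(240,180,440,330)),):
    p=arm.get_image(n); x0,y0,x1,y1=b; cv2.imwrite(f"pics/{n}2.png",cv2.resize(p["frame"][y0:y1,x0:x1],(800,600),interpolation=cv2.INTER_CUBIC))
E
```

```text
t 4.2 pos [ 52.52 -10.5    3.19] f [-1.3 -0.5  1.8] w 0.2 q [ 0.2   0.54 -0.15  1.98  0.13  0.63 -1.45]
tool x [ 0.002 -0.001 -1.   ] y [ 0.143 -0.99   0.001] z [-0.99  -0.143 -0.002]
turn 1 [ 2.000e-01 -1.000e-01 -1.799e+02]
turn -1 [0.  0.1 0.1]
```

View pics/side2.png

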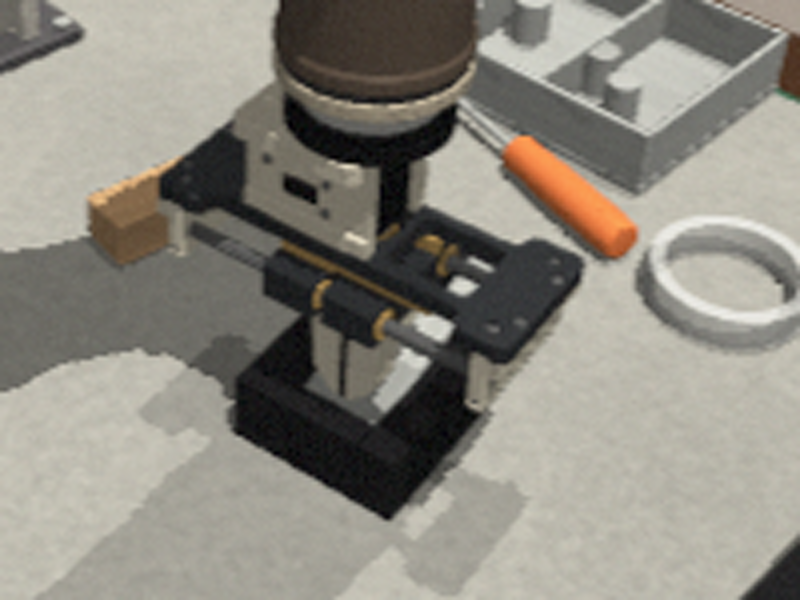

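Call:
servo_tool:
  plan:
    - [[0,0,-0.3],[0,0,0]]
    - [[0,0,-0.5],[0,0,0]]
    - [[0,0,-0.7],[0,0,0]]
    - [[0,0,-0.9],[0,0,0]]
    - [[0,0,-0.9],[0,0,0]]

```text
clock: 4.75
position: [0.5265, -0.1047, 0.0256]
ee_rot: [2.152, 0.153, -2.141]
force: [-12.1, 0.0, 37.3]
width: 0.003
```

Call:
servo_tool:
  plan:
    - [[0,0,1],[0,0,0]]
    - [[0,0,3],[0,0,0]]
    - [[0,0,7],[0,0,0]]
    - [[-6,0,12],[0,0,0]]
    - [[-12,0,15],[0,0,0]]
    - [[-14,0,17],[0,0,0]]
    - [[-14,0,17],[0,0,0]]
  grip: 1

```text
clock: 5.45
position: [0.3845, -0.1047, 0.1974]
ee_rot: [2.153, 0.151, -2.139]
force: [1.2, 0.0, 0.3]
width: 0.564
```

```bash
python3 - <<'E'
from h import *
from cell import arm
import pickle
s,M=st(); turn(M,8.3,25.8)
for n,b in(("side",(240,180,440,330)),("top",(240,140,390,252))):
    p=arm.get_image(n); pickle.dump(p,open(f"pics/{n}3.pkl","wb")); x0,y0,x1,y1=b; cv2.imwrite(f"pics/{n}3.png",cv2.resize(p["frame"][y0:y1,x0:x1],(800,600),interpolation=cv2.INTER_CUBIC))
E
```

```text
t 5.45 pos [ 38.45 -10.47  19.74] f [1.2 0.  0.3] w 51.9 q [ 0.31  0.11 -0.19  2.12  0.03  0.91 -1.33]
tool x [ 0.007 -0.002 -1.   ] y [ 0.143 -0.99   0.003] z [-0.99  -0.143 -0.007]
turn 1 [  40.4    5.6 -175.3]
turn -1 [  3.8 -25.1   0.1]
```

View pics/side3.png

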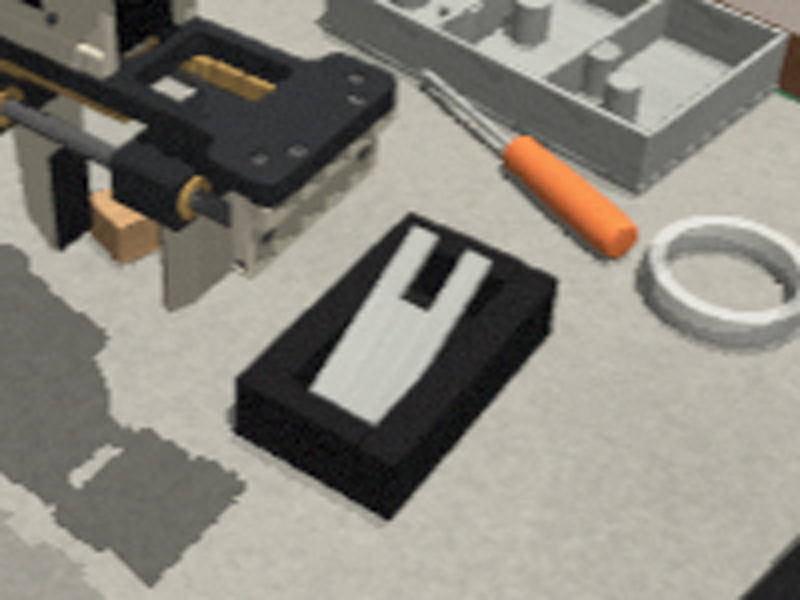

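View pics/top3.png

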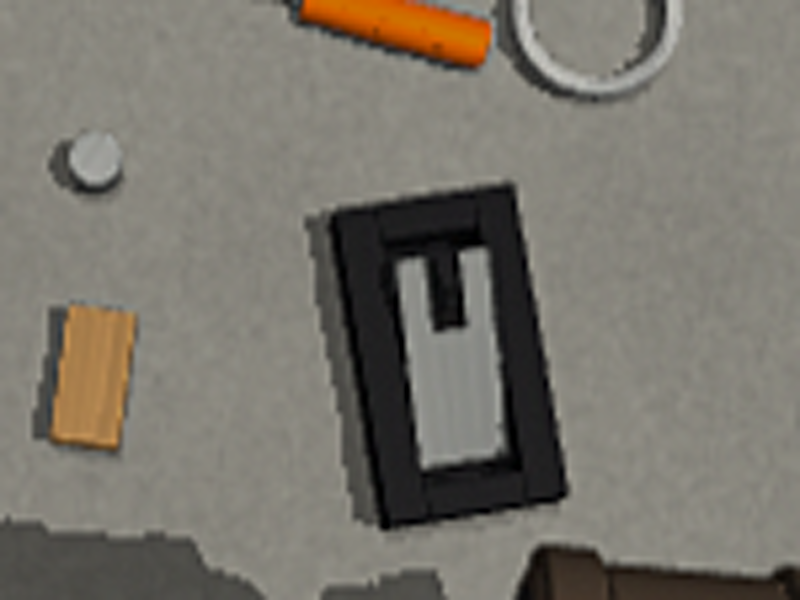

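The shim is tipped and stays there. Corners in the zoomed pictures are, in the side view, fork (413,225) and (492,262), closed end (312,388) and (374,426). In the top view they are fork (396,262) and (487,246), closed end (421,470) and (508,455).

```bash
cat >> h.py <<'E'
from scipy.optimize import least_squares
CORN=np.array([[55,23,2.5],[55,-23,2.5],[-55,23,2.5],[-55,-23,2.5]])/1000
def solve_shim(obs,v0,free=5):
    "obs: list of (p, 4x2 pixels, order: fork left, fork right, closed left, closed right) v: x y z yaw tilt"
    def pts(v): 
        return R.from_euler("ZY",[v[3],-v[4]]).apply(CORN)+v[:3]
    def f(v):
        e=[np.ravel((proj(p,pts(v))-uv)[~np.isnan(uv).any(1)]) for p,uv in obs]; return np.concatenate(e)
    r=least_squares(f,v0,x_scale=[.01,.01,.01,.1,.1]); return r.x,r.fun
E
python3 - <<'E'
from h import *
import pickle
ps=pickle.load(open("pics/side3.pkl","rb")); pt=pickle.load(open("pics/top3.pkl","rb"))
us=np.array([[413,225],[492,262],[312,388],[374,426]])/4+[240,180]-.5
ut=np.array([[396,262],[487,246],[421,470],[508,455]])/5.333+[240,140]-.5
for o in ([(ps,us)],[(pt,ut)],[(ps,us),(pt,ut)]):
    v,e=solve_shim(o,[.57,-.098,.045,.148,.45]); print(np.round(v[:3]*100,2),np.round(np.degrees(v[3:]),1),np.round(np.abs(e).max(),1))
# predicted at hinge model
a=np.radians(8.4); t=.45
for d in (45,40):
    h=np.array([-5,0,35.]) # hinge guess height bottom of shim
    g=h+ (d+5)*np.array([np.cos(t),0,np.sin(t)])+2.5*np.array([-np.sin(t),0,np.cos(t)])
    tip=g+np.array([np.sin(t),0,-np.cos(t)])*12
    for w in(g,tip): print(d,[round(57+(w[0]*np.cos(a))/10,2),round(-9.85+w[0]*np.sin(a)/10,2),round(w[2]/10,2)])
E
```

```text
[59.63 -7.58  0.53] [ 5.4 28.2] 1.1
[56.37 -9.57  5.58] [ 8.4 24. ] 0.3
[56.65 -9.79  4.03] [ 8.3 20.3] 2.5
45 [np.float64(60.85), np.float64(-9.28), np.float64(5.9)]
45 [np.float64(61.37), np.float64(-9.2), np.float64(4.82)]
40 [np.float64(60.41), np.float64(-9.35), np.float64(5.68)]
40 [np.float64(60.92), np.float64(-9.27), np.float64(4.6)]
```

Call:
servo_tool:
  plan:
    - [[6,0.3,0],[1.2,-8,0]]
    - [[11,0.5,-2],[2.4,-16,0]]
    - [[16,0.7,-5],[3.6,-24,0]]
    - [[20.3,0.9,-9.0],[3.6,-25,0]]
    - [[20.3,0.9,-9.5],[3.6,-25,0]]
    - [[20.3,0.9,-9.5],[3.6,-25,0]]
    - [[20.3,0.9,-9.5],[3.6,-25,0]]
    - [[20.3,0.9,-9.5],[3.6,-25,0]]
  grip: 1

```text
clock: 6.35
position: [0.5888, -0.0959, 0.1027]
ee_rot: [2.59, 0.181, -1.626]
force: [0.3, 0.2, -0.0]
width: 1.001
```

```bash
python3 - <<'E'
from h import *
s,M=st(); turn(M,8.3,25)
E
```

```text
t 6.35 pos [58.88 -9.59 10.27] f [ 0.3  0.2 -0. ] w 92.1 q [ 0.33  0.39 -0.23  2.16 -0.17  0.17 -1.13]
tool x [ 0.43   0.059 -0.901] y [ 0.141 -0.99   0.003] z [-0.892 -0.128 -0.434]
turn 1 [  76.3   10.8 -162.5]
turn -1 [0.1 0.8 0.2]
```

Call:
servo_tool:
  plan:
    - [[0.5,0.1,0],[-0.8,5,0]]
    - [[1,0.2,-1],[-1.5,10.3,0]]
    - [[1.6,0.3,-3],[-1.5,10.3,0]]
    - [[2.2,0.4,-4.5],[-1.5,10.3,0]]
    - [[2.3,0.4,-5.4],[-1.5,10.3,0]]
    - [[2.3,0.4,-5.5],[-1.5,10.3,0]]
    - [[2.3,0.4,-5.5],[-1.5,10.3,0]]
    - [[2.3,0.4,-5.5],[-1.5,10.3,0]]

```text
clock: 7.15
position: [0.612, -0.0923, 0.0488]
ee_rot: [2.425, 0.168, -1.847]
force: [0.6, 1.3, 0.6]
width: 1.007
```

```bash
python3 - <<'E'
from h import *
from cell import arm
s,M=st(); turn(M,8.3,15)
for n,b in(("side",(240,180,440,330)),("top",(240,140,390,252))):
    p=arm.get_image(n); x0,y0,x1,y1=b; cv2.imwrite(f"pics/{n}4.png",cv2.resize(p["frame"][y0:y1,x0:x1],(800,600),interpolation=cv2.INTER_CUBIC))
E
```

```text
t 7.15 pos [61.2  -9.23  4.88] f [0.6 1.3 0.6] w 92.6 q [ 0.13  0.52 -0.04  2.01 -0.11  0.35 -1.23]
tool x [ 0.264  0.034 -0.964] y [ 0.141 -0.99   0.004] z [-0.954 -0.137 -0.266]
turn 1 [  46.7    6.4 -173.6]
turn -1 [0.2 0.4 0.2]
```

View pics/side4.png

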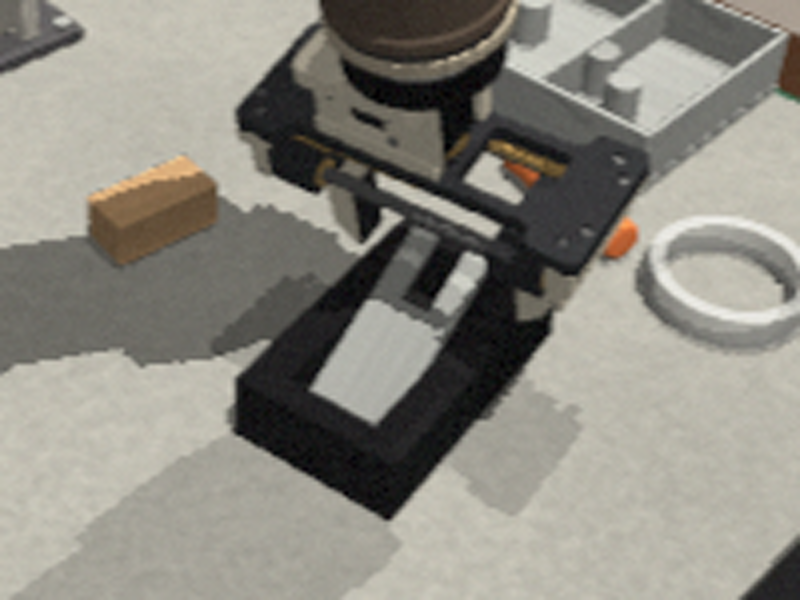

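View pics/top4.png

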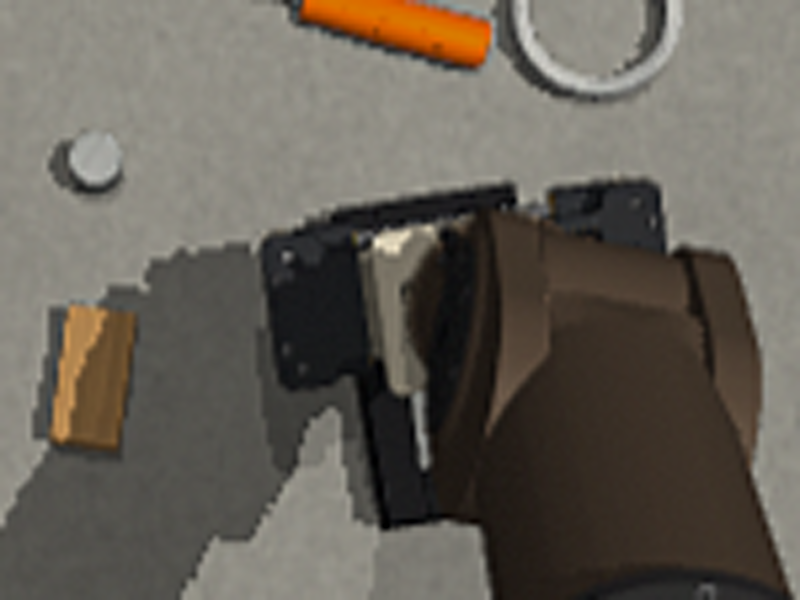

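The side view shows the open fingers straddling the raised fork, above the tray walls. I'll close on it now.

Call:
servo_tool:
  plan:
    - [[0,0,0],[0,0,0]]
    - [[0,0,0],[0,0,0]]
    - [[0,0,0],[0,0,0]]
    - [[0,0,0],[0,0,0]]
    - [[0,0,0],[0,0,0]]
    - [[0,0,0],[0,0,0]]
    - [[0,0,0],[0,0,0]]
    - [[0,0,0],[0,0,0]]
  grip: 0.3
  squeeze: 40

```text
clock: 8.05
position: [0.612, -0.0921, 0.0485]
ee_rot: [2.425, 0.168, -1.847]
force: [0.8, -0.8, -0.8]
width: 0.485
```

Call:
servo_tool:
  plan:
    - [[0,0,0.5],[0,0,0]]
    - [[0,0,1.5],[0,0,0]]
    - [[0,0,3.0],[0,0,0]]
    - [[0,0,5],[0,0,0]]
    - [[0,0,8],[0,0,0]]
    - [[0,0,11],[0,0,0]]
    - [[0,0,12],[0,0,0]]
    - [[0,0,12],[0,0,0]]

```text
clock: 8.85
position: [0.613, -0.0922, 0.1706]
ee_rot: [2.428, 0.168, -1.842]
force: [-0.0, 0.1, -2.9]
width: 0.487
```

```bash
python3 - <<'E'
from h import *
from cell import arm
s,M=st(); turn(M,-7,-10)
for n,b in(("side",(220,100,460,280)),):
    p=arm.get_image(n); x0,y0,x1,y1=b; cv2.imwrite(f"pics/{n}5.png",cv2.resize(p["frame"][y0:y1,x0:x1],(800,600),interpolation=cv2.INTER_CUBIC))
E
```

```text
t 8.85 pos [61.3  -9.22 17.06] f [-0.   0.1 -2.9] w 44.8 q [ 0.11  0.35 -0.01  1.9  -0.09  0.63 -1.26]
tool x [ 0.267  0.033 -0.963] y [ 0.141 -0.99   0.005] z [-0.953 -0.137 -0.269]
turn 1 [ -8.1   0.3 164.7]
turn -1 [  0.   25.7 -14.9]
```

View pics/side5.png

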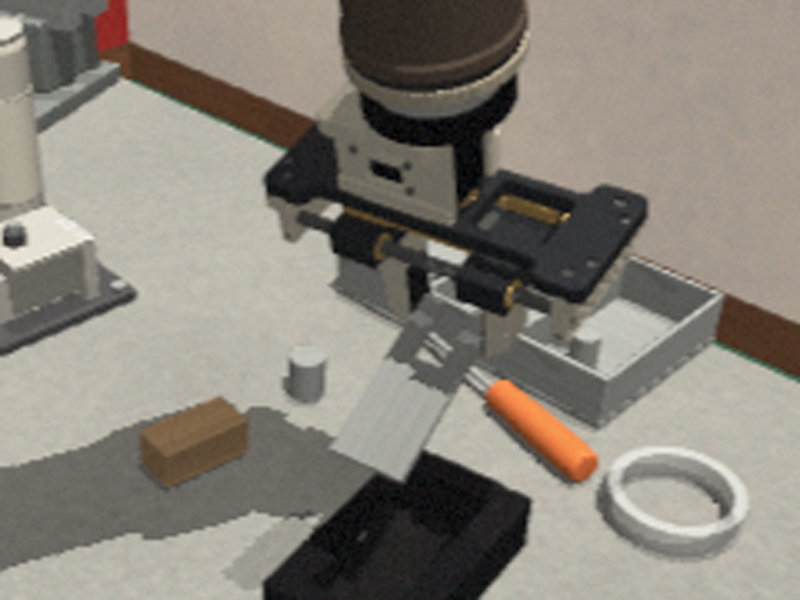

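Call:
servo_tool:
  plan:
    - [[0,4,0],[0,6.5,-4]]
    - [[-0.3,8,0],[0,13,-8]]
    - [[-0.6,12,0],[0,19,-11]]
    - [[-0.9,16,-2],[0,25.7,-14.9]]
    - [[-0.9,17.2,-5],[0,25.7,-14.9]]
    - [[-0.9,17.2,-5],[0,25.7,-14.9]]
    - [[-0.9,17.2,-5],[0,25.7,-14.9]]
    - [[-0.9,17.2,-5],[0,25.7,-14.9]]
    - [[-0.9,17.2,-5],[0,25.7,-14.9]]

```text
clock: 9.8
position: [0.6037, 0.0782, 0.1202]
ee_rot: [-1.956, 0.121, 2.332]
force: [0.5, -0.7, -2.5]
width: 0.489
```

```bash
python3 - <<'E'
from h import *
from cell import arm
import pickle
s,M=st(); turn(M,-7,-10)
for n,b in(("side",(180,100,340,220+0)),("top",(180,130,340,250))):
    p=arm.get_image(n); pickle.dump(p,open(f"pics/{n}6.pkl","wb"));x0,y0,x1,y1=b; cv2.imwrite(f"pics/{n}6.png",cv2.resize(p["frame"][y0:y1+30,x0:x1+40],(800,600),interpolation=cv2.INTER_CUBIC))
E
```

```text
t 9.8 pos [60.37  7.82 12.02] f [ 0.5 -0.7 -2.5] w 44.9 q [-0.23  0.61  0.07  1.58 -0.1   1.13 -1.81]
tool x [-0.173  0.022 -0.985] y [-0.124 -0.992 -0.   ] z [-0.977  0.122  0.174]
turn 1 [ -31.1    3.9 -177.1]
turn -1 [-0.  -0.   0.1]
```

View pics/side6.png

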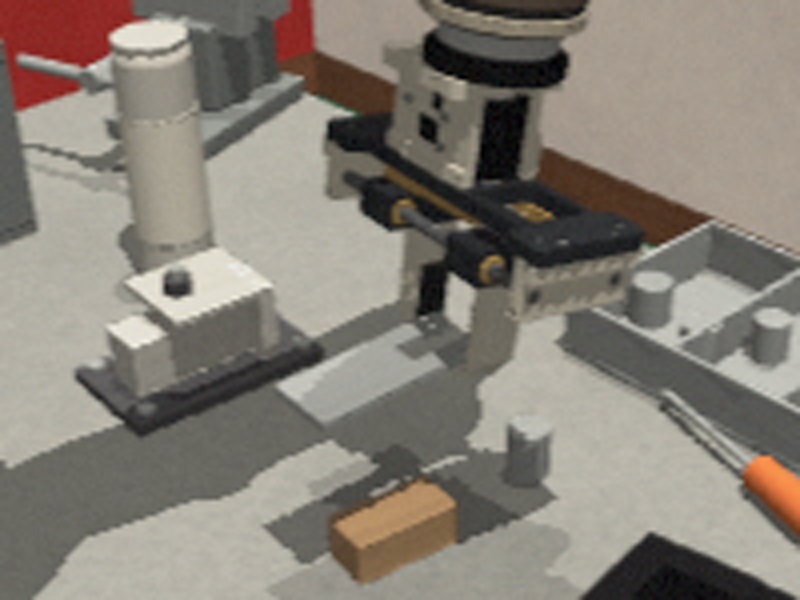

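View pics/top6.png

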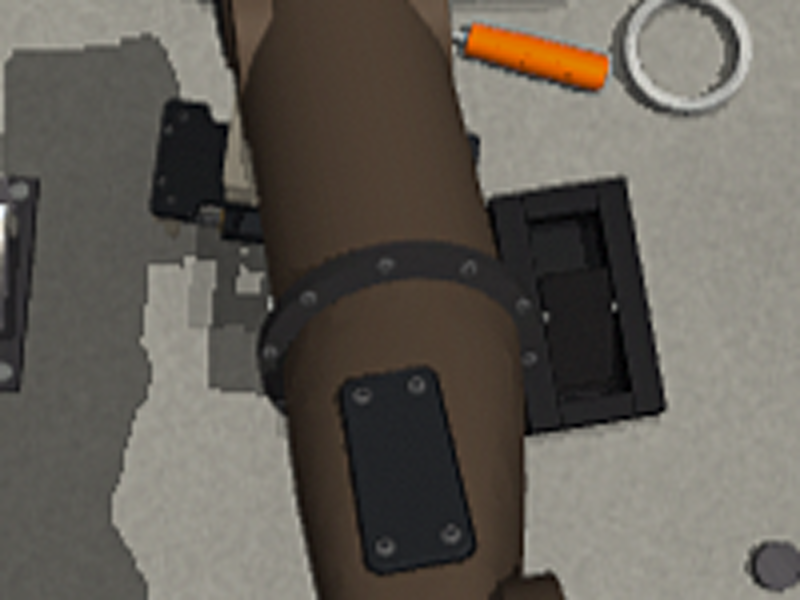

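```bash
python3 - <<'E'
from h import *
import pickle
ps=pickle.load(open("pics/side6.pkl","rb"))
im=cv2.resize(ps["frame"][100:250,180:380],(800,600),interpolation=cv2.INTER_CUBIC)
tcp=np.array([60.37,7.82,12.02])/100; M=R.from_rotvec([-1.956,.121,2.332]).as_matrix()
g=tcp-M[:,0]*.012
for t,col in((-8,(0,0,255)),(0,(0,255,0)),(8,(255,0,0))):
    Rm=R.from_euler("ZY",[-7,-t],degrees=True)
    c=g-Rm.apply([.045,0,0]); P=Rm.apply(CORN)+c
    u=(proj(ps,P)+.5-[180,100])*4; print(t,np.round(u).tolist(),c)
    cv2.polylines(im,[u[[0,1,3,2]].round().astype(np.int32)],True,col,1)
cv2.imwrite("pics/side6o.png",im[250:480,200:600].repeat(2,0).repeat(2,1))
E
```

```text
-8 [[445.0, 311.0], [494.0, 345.0], [281.0, 352.0], [328.0, 390.0]] [0.56154203 0.0833657  0.13827959]
0 [[444.0, 309.0], [494.0, 343.0], [281.0, 374.0], [327.0, 413.0]] [0.56110736 0.08341907 0.1320168 ]
8 [[444.0, 307.0], [493.0, 342.0], [284.0, 395.0], [330.0, 435.0]] [0.56154203 0.0833657  0.12575401]
```

View pics/side6o.png

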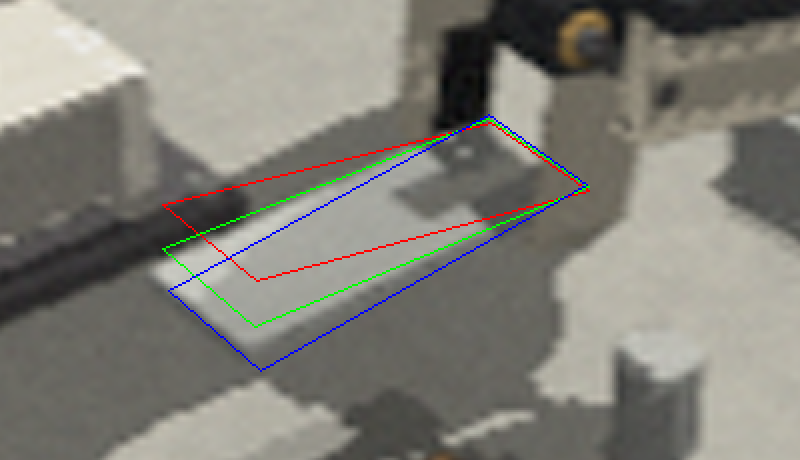

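Call:
servo_tool:
  plan:
    - [[0.1,0.1,-2],[0,3,0]]
    - [[0.1,0.1,-5],[0,3,0]]
    - [[0.1,0.1,-8],[0,3,0]]
    - [[0.1,0.1,-9.3],[0,3,0]]
    - [[0.1,0.1,-9.5],[0,3,0]]
    - [[0.1,0.1,-9.5],[0,3,0]]
    - [[0.1,0.1,-9.5],[0,3,0]]

```text
clock: 10.6
position: [0.6057, 0.0799, 0.0267]
ee_rot: [-1.898, 0.123, 2.382]
force: [0.2, 0.9, -1.9]
width: 0.493
```

```bash
python3 - <<'E'
from h import *
from cell import arm
import pickle
s,M=st(); turn(M,-7,-10)
for n,b in(("side",(230,160,350,250)),):
    p=arm.get_image(n); pickle.dump(p,open(f"pics/{n}7.pkl","wb"));x0,y0,x1,y1=b; cv2.imwrite(f"pics/{n}7.png",cv2.resize(p["frame"][y0:y1,x0:x1],(800,600),interpolation=cv2.INTER_CUBIC))
E
```

```text
t 10.6 pos [60.57  7.99  2.67] f [ 0.2  0.9 -1.9] w 45.3 q [-0.22  0.75  0.06  1.58 -0.11  1.03 -1.8 ]
tool x [-0.222  0.023 -0.975] y [-0.123 -0.992  0.005] z [-0.967  0.121  0.223]
turn 1 [ -35.5    3.9 -176.3]
turn -1 [-0.1 -2.9  0.1]
```

View pics/side7.png

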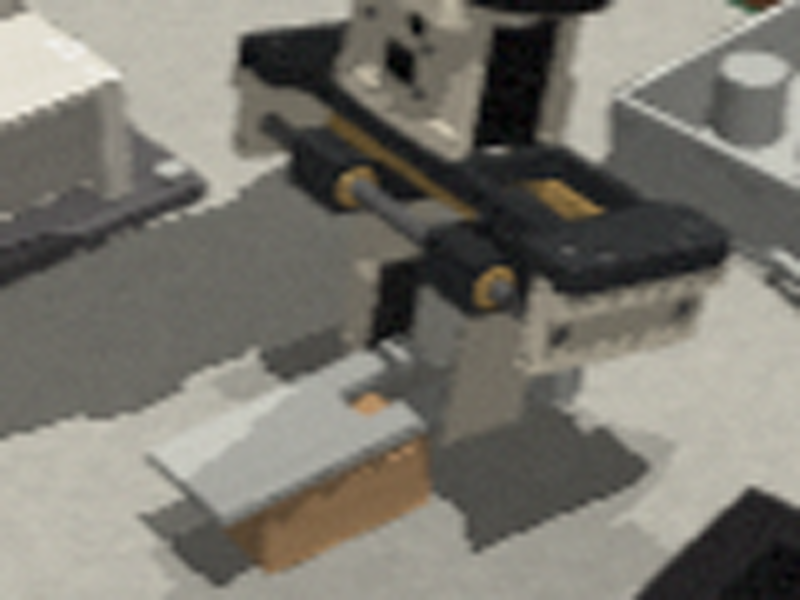

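Call:
servo_tool:
  plan:
    - [[0,0,-0.15],[0,0,0]]
    - [[0,0,-0.3],[0,0,0]]
    - [[0,0,-0.3],[0,0,0]]

```text
clock: 10.95
position: [0.6057, 0.08, 0.0238]
ee_rot: [-1.898, 0.123, 2.382]
force: [0.3, 0.7, -2.8]
width: 0.488
```

Call:
servo_tool:
  plan:
    - [[0,0,-0.15],[0,0,0]]
    - [[0,0,-0.3],[0,0,0]]
    - [[0,0,-0.3],[0,0,0]]

```text
clock: 11.25
position: [0.6055, 0.08, 0.0205]
ee_rot: [-1.897, 0.123, 2.382]
force: [-0.1, -0.4, -2.3]
width: 0.493
```

Call:
servo_tool:
  plan:
    - [[0,0,-0.1],[0,0,0]]
    - [[0,0,-0.2],[0,0,0]]
    - [[0,0,-0.25],[0,0,0]]

```text
clock: 11.55
position: [0.6057, 0.08, 0.0191]
ee_rot: [-1.898, 0.123, 2.382]
force: [-1.5, -1.3, 11.4]
width: 0.489
```

```bash
python3 - <<'E'
from h import *
from cell import arm
import pickle
s,M=st()
for n,b in(("side",(230,160,350,250)),):
    p=arm.get_image(n); pickle.dump(p,open(f"pics/{n}8.pkl","wb"));x0,y0,x1,y1=b; cv2.imwrite(f"pics/{n}8.png",cv2.resize(p["frame"][y0:y1,x0:x1],(800,600),interpolation=cv2.INTER_CUBIC))
E
```

```text
t 11.55 pos [60.57  8.    1.91] f [-1.5 -1.3 11.4] w 45.0 q [-0.22  0.76  0.06  1.59 -0.12  1.02 -1.79]
tool x [-0.222  0.023 -0.975] y [-0.123 -0.992  0.005] z [-0.967  0.121  0.223]
```

View pics/side8.png

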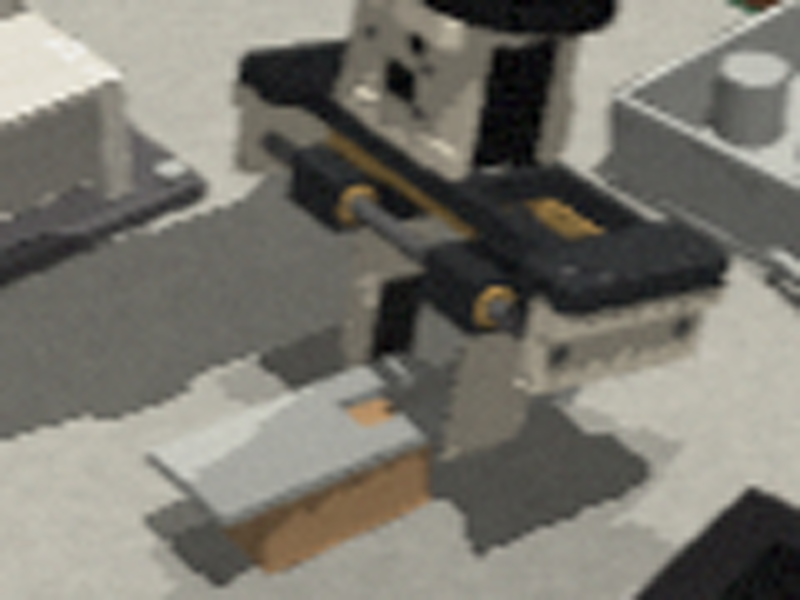

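Call:
servo_tool:
  plan:
    - [[0,0,0.1],[0,0,0]]
    - [[0,0,0.1],[0,0,0]]
    - [[0,0,0.1],[0,0,0]]
    - [[0,0,0.1],[0,0,0]]
    - [[0,0,0.1],[0,0,0]]
  grip: 0.9

```text
clock: 12.1
position: [0.6057, 0.08, 0.02]
ee_rot: [-1.898, 0.123, 2.382]
force: [-0.8, 0.2, 0.6]
width: 0.87
```

Call:
servo_tool:
  plan:
    - [[0.3,0,1.5],[0,-3,0]]
    - [[0.8,0,4],[0,-6,0]]
    - [[0,0,8],[0,-13,0]]
    - [[-5,0,13],[0,-13,0]]
    - [[-10,0,15],[0,-13,0]]
    - [[-15,-3,16],[0,-13,0]]
    - [[-20,-6,16],[0,-13,0]]
    - [[-20,-6,16],[0,-13,0]]
    - [[-20,-6,16],[0,-13,0]]

```text
clock: 13.0
position: [0.4011, 0.0176, 0.1802]
ee_rot: [-2.146, 0.109, 2.147]
force: [-0.1, 0.2, 0.6]
width: 0.9
```

```bash
python3 - <<'E'
from h import *
from cell import arm
import pickle
s,M=st()
for n,b in(("side",(230,180,350,270)),("top",(210,160,310,235))):
    p=arm.get_image(n); pickle.dump(p,open(f"pics/{n}9.pkl","wb"));x0,y0,x1,y1=b; cv2.imwrite(f"pics/{n}9.png",cv2.resize(p["frame"][y0:y1,x0:x1],(800,600),interpolation=cv2.INTER_CUBIC))
    for r in arm.trace(p,"shim_center")[:2]: print(n,round(r["score"],2),rect(p,r["pixels"],.035))
E
```

```text
t 13.0 pos [40.11  1.76 18.02] f [-0.1  0.2  0.6] w 82.8 q [-0.24  0.12  0.09  2.15 -0.04  0.87 -1.82]
tool x [ 0.001  0.022 -1.   ] y [-0.124 -0.992 -0.022] z [-0.992  0.124  0.002]
side 0.74 (array([0.55868958, 0.08327306]), (52.903236389160156, 113.85794067382812), 82.61601257324219)
top 0.76 (array([0.56034607, 0.08802134]), (46.71768569946289, 110.36739349365234), 84.23404693603516)
```

View pics/side9.png

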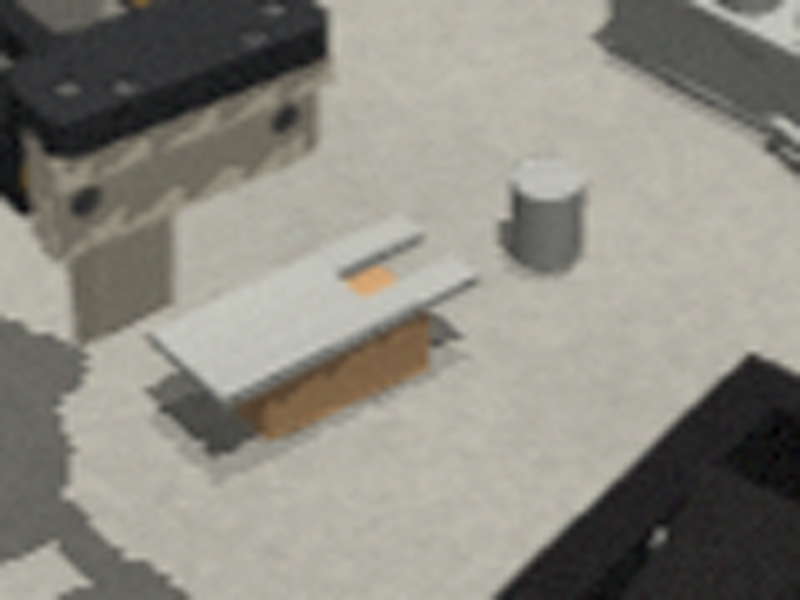

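View pics/top9.png

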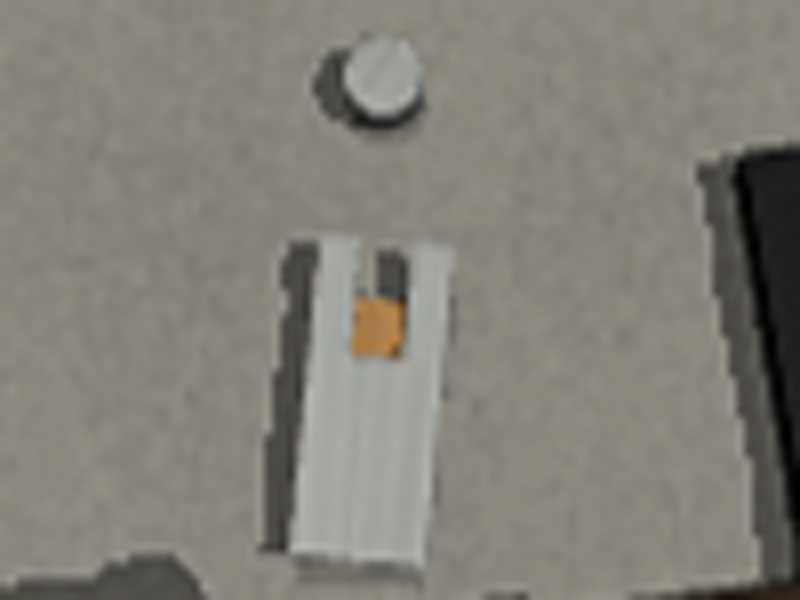

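The shim lies flat and released on the block, fork ahead. In the side zoom its corners are (402,215), (478,272), (148,335) and (222,400); in the top zoom (322,235), (455,247), (290,553) and (424,567).

```bash
python3 - <<'E'
from h import *
import pickle
ps=pickle.load(open("pics/side9.pkl","rb")); pt=pickle.load(open("pics/top9.pkl","rb"))
us=np.array([[402,215],[478,272],[148,335],[222,400]])/6.667+[230,180]-.5
ut=np.array([[322,235],[455,247],[290,553],[424,567]])/8+[210,160]-.5
for o in ([(ps,us)],[(pt,ut)],[(ps,us),(pt,ut)]):
    f=lambda v:np.concatenate([np.ravel(proj(p,R.from_euler("Z",v[2]).apply(CORN)+[v[0],v[1],.0325])-u) for p,u in o])
    r=least_squares(f,[.56,.085,-.1]); v=r.x; print(np.round(v[:2]*100,2),np.round(np.degrees(v[2]),1),np.round(np.abs(r.fun).max(),1))
    g=v[:2]-.039*np.array([np.cos(v[2]),np.sin(v[2])]); print("grasp",g)
# stud nut via stored initial pics
s,M=st(); turn(M,-6.3)
E
```

```text
[55.88  8.53] -5.8 0.4
grasp [0.51997263 0.08925892]
[56.05  8.73] -6.1 0.2
grasp [0.52172544 0.09146698]
[55.99  8.66] -6.0 0.9
grasp [0.52111447 0.09068386]
 t 13.2 pos [40.66  2.04 18.02] f [-0.1 -0.3  0.6] w 82.9 q [-0.24  0.13  0.09  2.14 -0.04  0.87 -1.82]
tool x [ 0.004  0.023 -1.   ] y [-0.121 -0.992 -0.023] z [-0.993  0.121 -0.001]
turn 1 [   0.3    2.1 -179.4]
turn -1 [-1.3  0.2  0.6]
```

Call:
servo_tool:
  plan:
    - [[4,2.5,-2],[-1.3,0.2,0.4]]
    - [[8,5,-5],[-1.3,0.2,0.4]]
    - [[11.4,7,-8],[-1.3,0.2,0.4]]
    - [[11.4,7,-11],[-1.3,0.2,0.4]]
    - [[11.4,7,-14],[-1.3,0.2,0.4]]
    - [[11.4,7,-16.2],[-1.3,0.2,0.4]]
    - [[11.4,7,-16.2],[-1.3,0.2,0.4]]
    - [[11.4,7,-16.2],[-1.3,0.2,0.4]]
    - [[11.4,7,-16.2],[-1.3,0.2,0.4]]
    - [[11.4,7,-16.2],[-1.3,0.2,0.4]]

```text
clock: 14.2
position: [0.5217, 0.0907, 0.0195]
ee_rot: [-2.165, 0.122, 2.159]
force: [0.5, 0.0, 0.2]
width: 0.9
```

```bash
python3 - <<'E'
from h import *
from cell import arm
s,M=st();turn(M,-6)
for n,b in(("side",(230,180,350,270)),):
    p=arm.get_image(n); x0,y0,x1,y1=b; cv2.imwrite(f"pics/{n}10.png",cv2.resize(p["frame"][y0:y1,x0:x1],(800,600),interpolation=cv2.INTER_CUBIC))
E
```

```text
t 14.2 pos [52.17  9.07  1.95] f [0.5 0.  0.2] w 82.8 q [-0.31  0.55  0.05  2.01 -0.05  0.58 -1.91]
tool x [ 0.003  0.001 -1.   ] y [-0.114 -0.993 -0.001] z [-0.993  0.114 -0.002]
turn 1 [ 2.000e-01  1.000e-01 -1.795e+02]
turn -1 [-0.1  0.1  0.5]
```

View pics/side10.png

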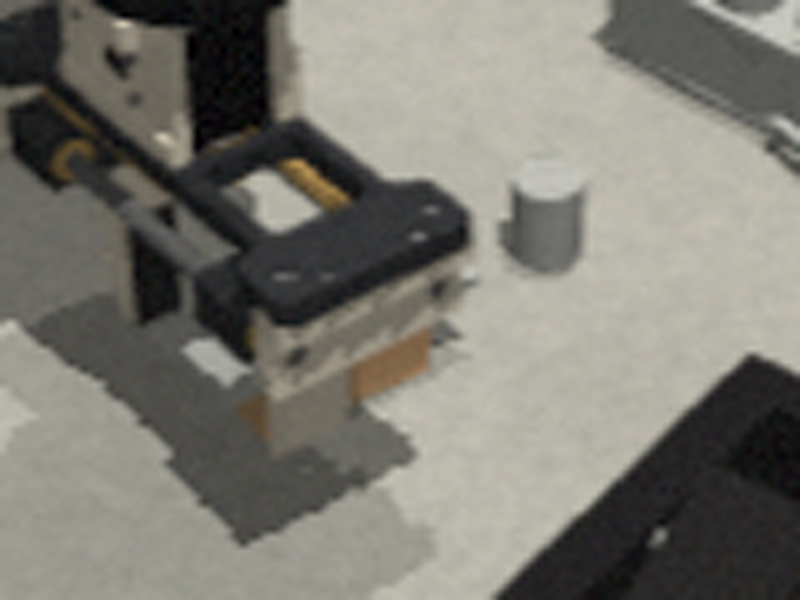

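Call:
servo_tool:
  plan:
    - [[0,0,0],[0,0,0]]
    - [[0,0,0],[0,0,0]]
    - [[0,0,0],[0,0,0]]
    - [[0,0,0],[0,0,0]]
    - [[0,0,0],[0,0,0]]
    - [[0,0,0],[0,0,0]]
    - [[0,0,0],[0,0,0]]
  grip: 0.3

```text
clock: 14.95
position: [0.5214, 0.0905, 0.0194]
ee_rot: [-2.164, 0.123, 2.16]
force: [-0.7, -0.4, 1.0]
width: 0.492
```

Call:
servo_tool:
  plan:
    - [[0,0,0.5],[0,0,0]]
    - [[0,0,2],[0,0,0]]
    - [[0,0,5],[0,0,0]]
    - [[0,0,8],[0,0,0]]
    - [[0,0,10],[0,0,0]]
    - [[0,0,10],[0,0,0]]
    - [[0,0,10],[0,0,0]]

```text
clock: 15.65
position: [0.5212, 0.0906, 0.1193]
ee_rot: [-2.165, 0.122, 2.159]
force: [0.5, 0.4, -2.5]
width: 0.487
```

```bash
python3 - <<'E'
from h import *
from cell import arm
import pickle
s,M=st();turn(M,-4.2)
for n,b in(("side",(200,120,380,255)),):
    p=arm.get_image(n); x0,y0,x1,y1=b; cv2.imwrite(f"pics/{n}11.png",cv2.resize(p["frame"][y0:y1,x0:x1],(800,600),interpolation=cv2.INTER_CUBIC))
# bracket refinement: nut top centre in initial pics
    for k in("side","top"):
        q=pickle.load(open(f"pics/{k}.pkl","rb"))
        im=q["frame"]; u=proj(q,[.586,.3248,.086])[0].astype(int); print(k,u)
        cv2.imwrite(f"pics/{k}_br.png",cv2.resize(im[u[1]-30:u[1]+45,u[0]-50:u[0]+50],(800,600),interpolation=cv2.INTER_CUBIC)); print(u-[50,30])
E
```

```text
t 15.65 pos [52.12  9.06 11.93] f [ 0.5  0.4 -2.5] w 44.8 q [-0.32  0.4   0.06  1.94 -0.04  0.8  -1.92]
tool x [ 0.002  0.001 -1.   ] y [-0.114 -0.994 -0.001] z [-0.994  0.114 -0.002]
turn 1 [ 2.000e-01  1.000e-01 -1.777e+02]
turn -1 [-0.1  0.1  2.3]
side [223 165]
[173 135]
top [164 198]
[114 168]
```

View pics/side11.png

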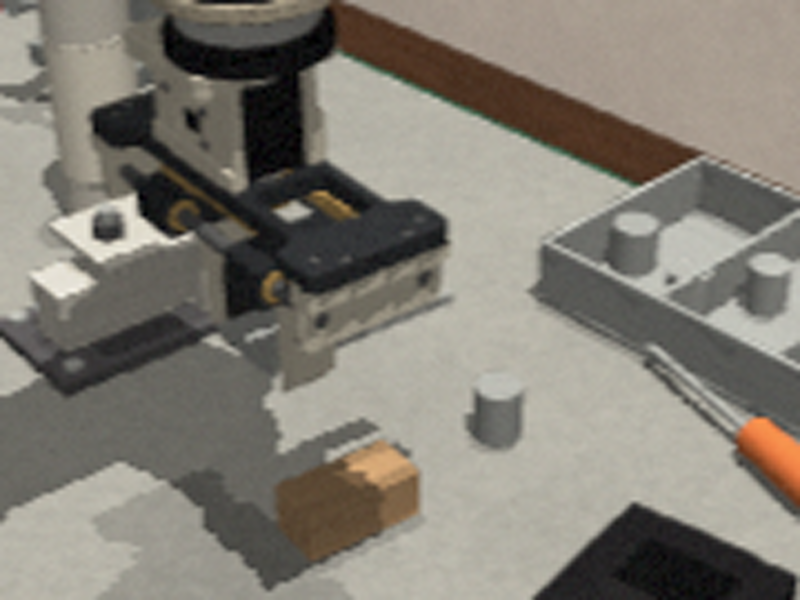

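View pics/side_br.png

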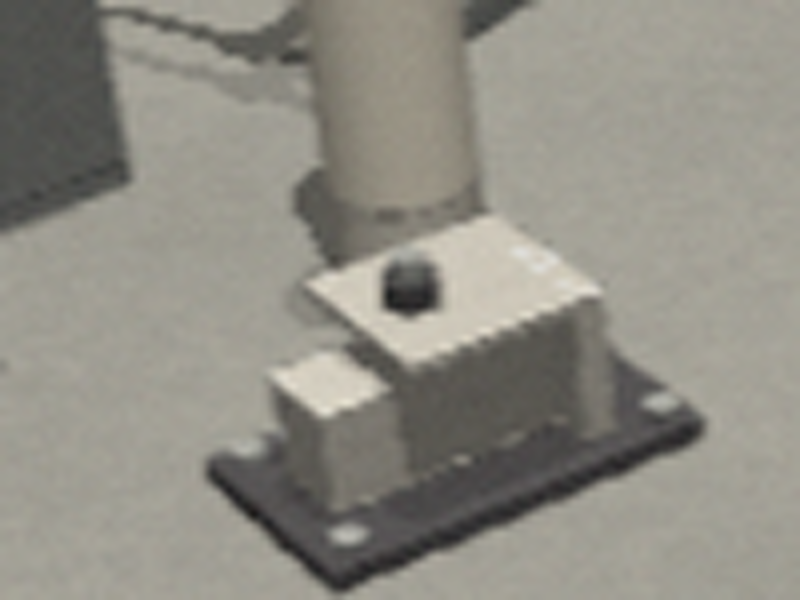

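View pics/top_br.png

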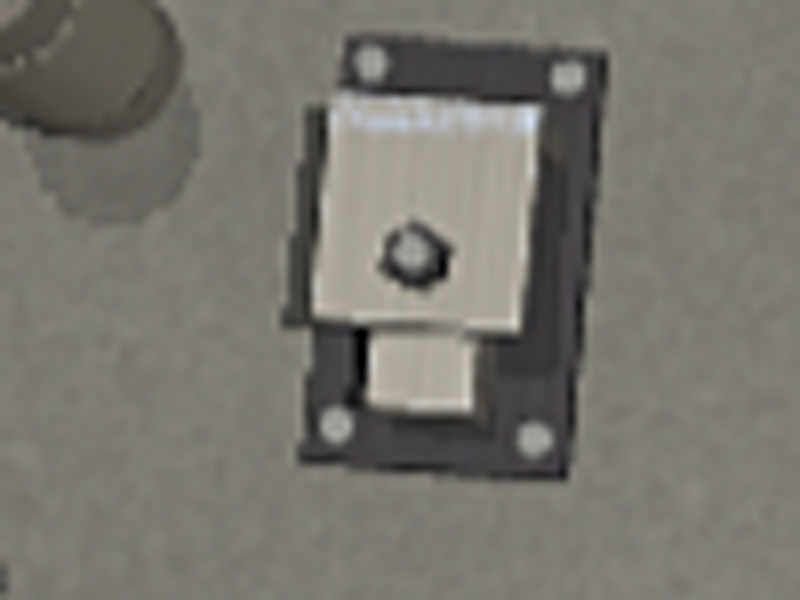

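```bash
python3 - <<'E'
from h import *
import pickle
pt=pickle.load(open("pics/top.pkl","rb"));ps=pickle.load(open("pics/side.pkl","rb"))
T=[((410,247),(0,0,86)),((347,35),(85,45,10)),((608,50),(85,-45,10)),((300,460),(-65,45,10)),((567,480),(-65,-45,10)),((312,325),(-22,35,68)),((520,335),(-22,-35,68)),((367,405),(-48,18,50)),((473,412),(-48,-18,50))]
S=[((410,256),(0,0,86)),((208,463),(-65,45,10)),((338,576),(-65,-45,10)),((706,424),(85,-45,10)),((270,377),(-48,18,50)),((328,417),(-48,-18,50)),((305,287),(-22,35,68)),((408,367),(-22,-35,68))]
o=[(pt,np.array([a for a,_ in T])/8+[114,168]-.5,np.array([b for _,b in T])/1000),(ps,np.array([a for a,_ in S])/8+[173,135]-.5,np.array([b for _,b in S])/1000)]
for oo in([o[0]],[o[1]],o):
    f=lambda v:np.concatenate([np.ravel(proj(p,R.from_euler("Z",v[2]).apply(X)+[v[0],v[1],0])-u) for p,u,X in oo])
    r=least_squares(f,[.586,.325,-.07]); v=r.x; print(np.round(v[:2]*100,2),round(np.degrees(v[2]),2)); print(np.round(r.fun,1))
E
```

```text
[58.39 32.41] -4.66
[ 0.3  0.5 -0.1 -0.3 -0.3  0.2  0.4  0.3 -0.1  0.1 -0.2 -0.9  0.3 -0.3
 -0.3  0.1 -0.1  0.2]
[58.27 32.09] -4.87
[-0.1  0.2 -0.3 -0.3 -0.4  0.1  0.5 -0.8  0.1 -0.  -0.5  0.6  0.2 -0.2
  0.6  0.2]
[58.38 32.34] -4.63
[ 0.6  0.6  0.2 -0.2 -0.   0.2  0.7  0.3  0.2  0.2  0.  -0.9  0.5 -0.3
 -0.   0.1  0.2  0.2 -0.3 -0.3 -0.5 -0.8 -0.5 -0.4  0.1 -1.4 -0.1 -0.5
 -0.7  0.1 -0.  -0.6  0.4 -0.3]
```

Call:
servo_tool:
  plan:
    - [[-2,4.5,1],[0,0,0.5]]
    - [[-4,9,1],[0,0,1]]
    - [[-6,13.5,1],[0,0,1.8]]
    - [[-8,18,1],[0,0,1.8]]
    - [[-8.2,22,0],[0,0,1.8]]
    - [[-8.2,24.4,-1],[0,0,1.8]]
    - [[-8.2,24.4,-2],[0,0,1.8]]
    - [[-8.2,24.4,-3],[0,0,1.8]]
    - [[-8.2,24.4,-3],[0,0,1.8]]
    - [[-8.2,24.4,-3],[0,0,1.8]]

```text
clock: 16.7
position: [0.4388, 0.3327, 0.0881]
ee_rot: [-2.178, 0.093, 2.179]
force: [0.3, -0.3, -1.7]
width: 0.492
```

```bash
python3 - <<'E'
from h import *
from cell import arm
import pickle
s,M=st();turn(M,-4.7)
for n,b in(("side",(130,120,290,240)),("top",(110,150,230,240))):
    p=arm.get_image(n); pickle.dump(p,open(f"pics/{n}12.pkl","wb")); x0,y0,x1,y1=b; cv2.imwrite(f"pics/{n}12.png",cv2.resize(p["frame"][y0:y1,x0:x1],(800,600),interpolation=cv2.INTER_CUBIC))
E
```

```text
t 16.7 pos [43.88 33.27  8.81] f [ 0.3 -0.3 -1.7] w 45.3 q [-0.75  0.47  0.    1.91 -0.    0.76 -2.4 ]
tool x [-0.    -0.001 -1.   ] y [-0.085 -0.996  0.001] z [-0.996  0.085  0.   ]
turn 1 [-0.000e+00 -1.000e-01 -1.798e+02]
turn -1 [ 0.  -0.   0.2]
```

View pics/side12.png

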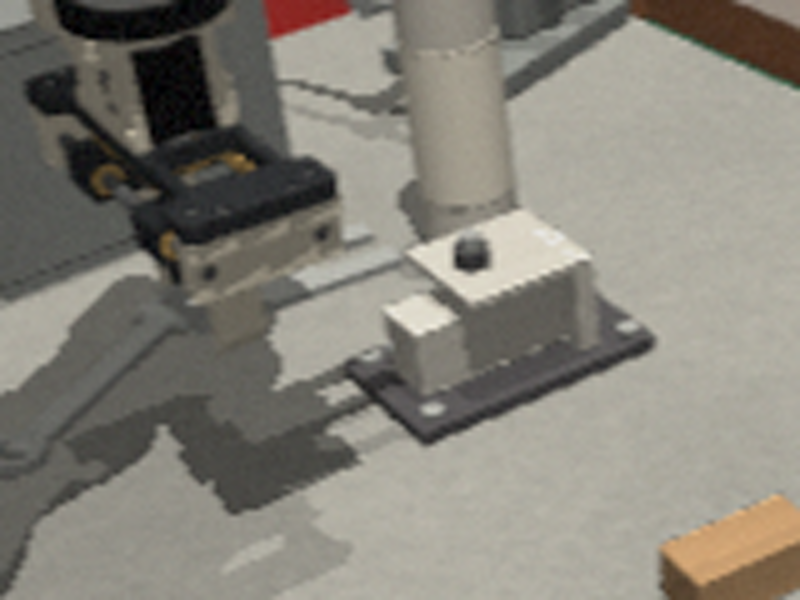

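View pics/top12.png

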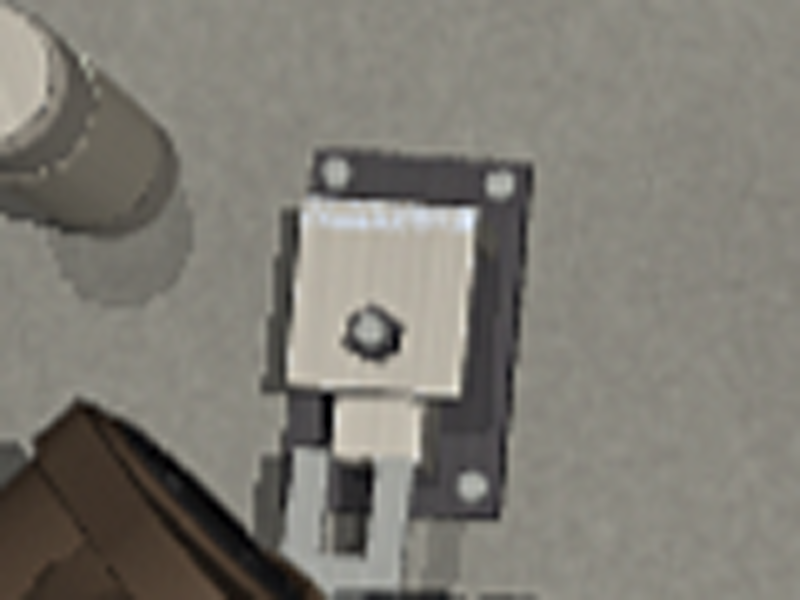

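```bash
python3 - <<'E'
from h import *
import pickle
pt=pickle.load(open("pics/top12.pkl","rb"))
u=np.array([[293,450],[414,460],[329,453],[375,457],[328,550],[370,555]])/6.667+[110,150]-.5
w=plane(pt,u,.104)[:,:2]
st=np.array([.5839,.3241]); a=np.radians(-4.66); E=np.array([[np.cos(a),np.sin(a)],[-np.sin(a),np.cos(a)]])
print(np.round((w-st)@E.T*1000,1))
print("tcp", np.round((np.array([.4388,.3327])-st)@E.T*1000,1), np.round((np.array([.4388,.3327])-[.5838,.3234])@E.T*1000,1))
E
```

```text
[[-51.3  21.6]
 [-51.8 -25. ]
 [-51.4   7.7]
 [-51.7 -10. ]
 [-88.7   4.5]
 [-89.5 -11.7]]
tcp [-145.3   -3.2] [-145.3   -2.5]
```

```bash
python3 - <<'E'
import pickle,cv2
pt=pickle.load(open("pics/top12.pkl","rb"))
cv2.imwrite("pics/top12z.png",cv2.resize(pt["frame"][195:240,140:200],(800,600),interpolation=cv2.INTER_NEAREST))
E
```

```text
(no output)
```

View pics/top12z.png

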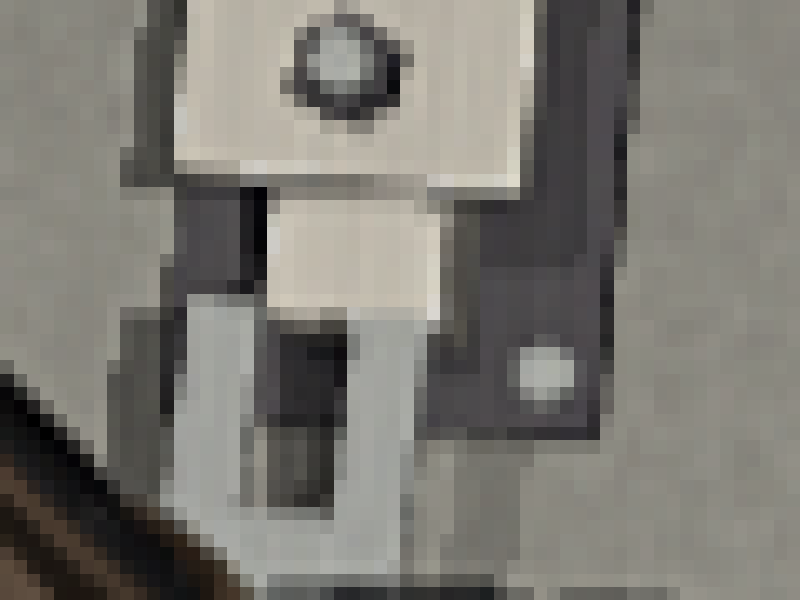

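Call:
servo_tool:
  plan:
    - [[0,0.2,-2],[0,0,0]]
    - [[0,0.2,-4],[0,0,0]]
    - [[0,0.2,-4.55],[0,0,0]]
    - [[0,0.2,-4.55],[0,0,0]]
    - [[0.7,0.15,-4.55],[0,0,0]]
    - [[1.4,0.1,-4.55],[0,0,0]]
    - [[1.4,0.1,-4.55],[0,0,0]]
    - [[1.4,0.1,-4.55],[0,0,0]]
    - [[1.4,0.1,-4.55],[0,0,0]]

```text
clock: 17.7
position: [0.4532, 0.3346, 0.0436]
ee_rot: [-2.179, 0.091, 2.176]
force: [-0.1, -1.2, -1.3]
width: 0.487
```

```bash
python3 - <<'E'
from h import *
from cell import arm
import pickle
s,M=st();turn(M,-4.7)
for n,b in(("side",(150,150,250,225)),("top",(140,180,200,225))):
    p=arm.get_image(n); pickle.dump(p,open(f"pics/{n}13.pkl","wb")); x0,y0,x1,y1=b; cv2.imwrite(f"pics/{n}13.png",cv2.resize(p["frame"][y0:y1,x0:x1],(800,600),interpolation=cv2.INTER_NEAREST))
E
```

```text
t 17.7 pos [45.32 33.46  4.36] f [-0.1 -1.2 -1.3] w 44.8 q [-0.73  0.55 -0.    1.91  0.    0.68 -2.39]
tool x [ 0.001  0.001 -1.   ] y [-0.084 -0.996 -0.001] z [-0.996  0.084 -0.001]
turn 1 [ 1.000e-01  1.000e-01 -1.799e+02]
turn -1 [-0.1  0.1  0.1]
```

View pics/side13.png

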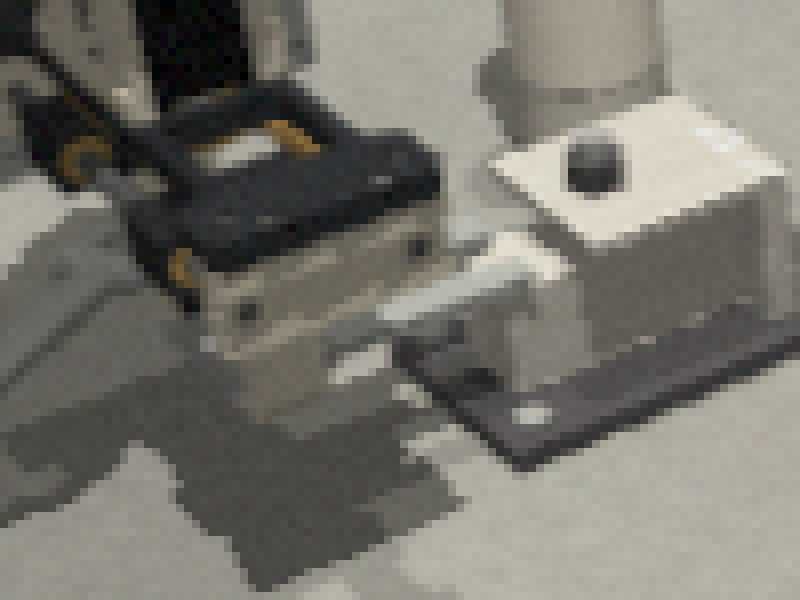

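View pics/top13.png

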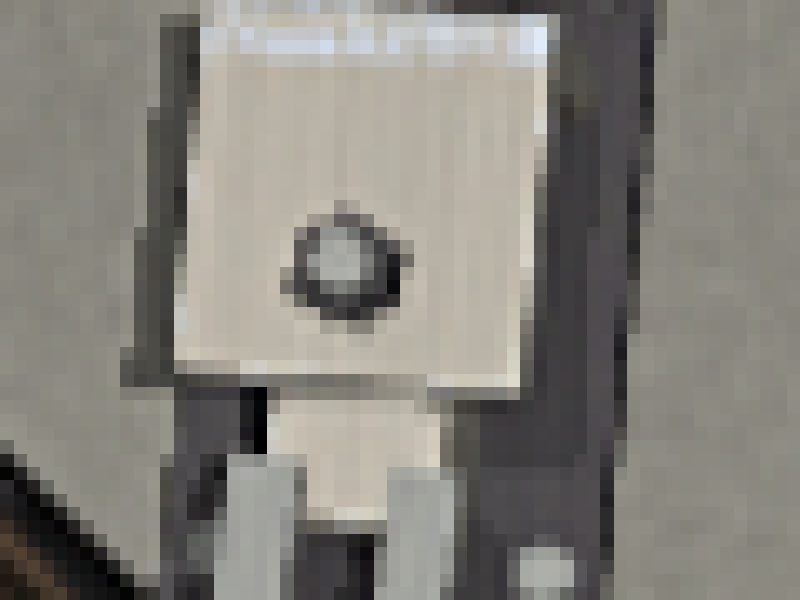

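Call:
servo_tool:
  plan:
    - [[0,-0.04,-0.1],[0,0,0]]
    - [[1,-0.12,-0.1],[0,0,0]]
    - [[2,-0.2,-0.1],[0,0,0]]
    - [[3,-0.29,-0.1],[0,0,0]]
    - [[3,-0.29,-0.1],[0,0,0]]

```text
clock: 18.3
position: [0.4855, 0.3311, 0.0426]
ee_rot: [-2.18, 0.093, 2.174]
force: [0.3, -0.1, -2.2]
width: 0.495
```

```bash
python3 - <<'E'
from h import *
from cell import arm
import pickle
s,M=st();turn(M,-4.7)
for n,b in(("side",(150,150,250,225)),("top",(140,180,200,225))):
    p=arm.get_image(n); pickle.dump(p,open(f"pics/{n}14.pkl","wb")); x0,y0,x1,y1=b; cv2.imwrite(f"pics/{n}14.png",cv2.resize(p["frame"][y0:y1,x0:x1],(800,600),interpolation=cv2.INTER_NEAREST))
E
```

```text
t 18.3 pos [48.55 33.11  4.26] f [ 0.3 -0.1 -2.2] w 45.5 q [-0.69  0.58  0.    1.85  0.    0.7  -2.35]
tool x [ 0.003  0.001 -1.   ] y [-0.086 -0.996 -0.001] z [-0.996  0.086 -0.003]
turn 1 [ 2.000e-01  1.000e-01 -1.798e+02]
turn -1 [-0.   0.2  0.2]
```

View pics/side14.png

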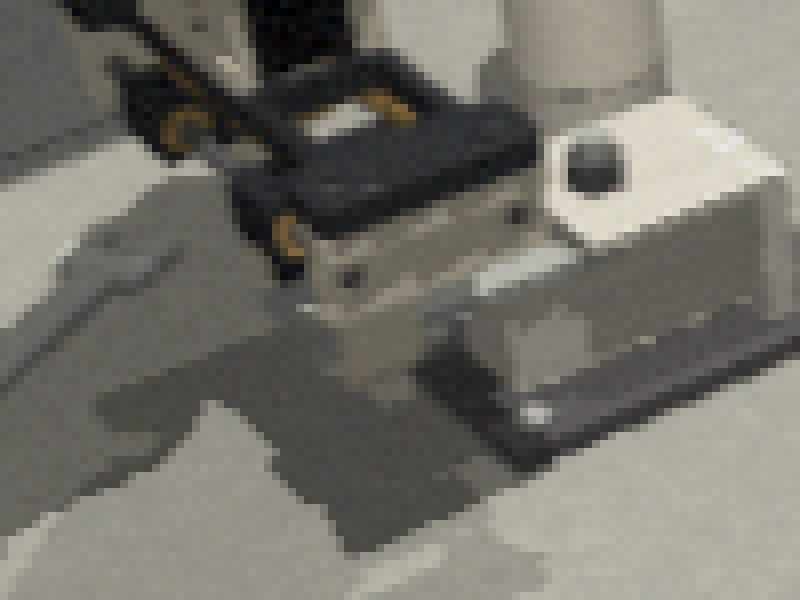

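View pics/top14.png

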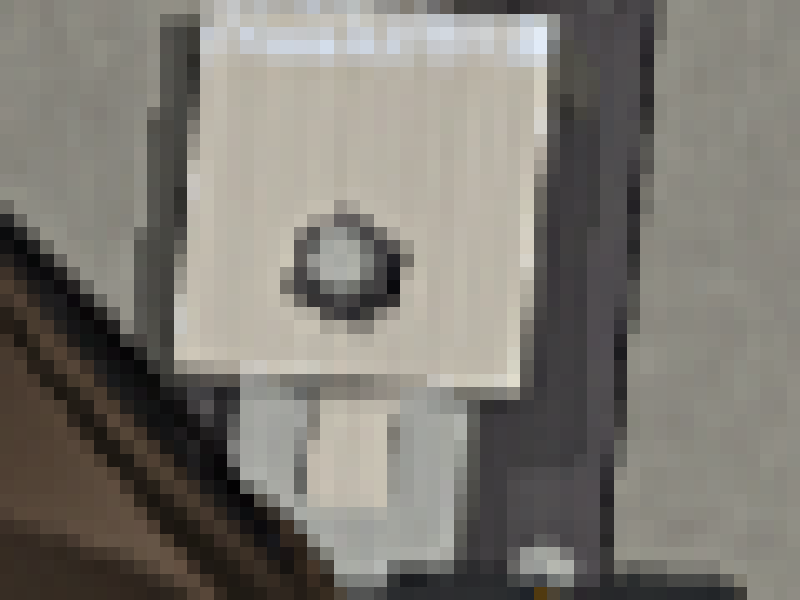

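```bash
python3 - <<'E'
from h import *
import pickle
p=pickle.load(open("pics/top14.pkl","rb"))
a=np.radians(-4.66); st0=np.array([.5839,.3241]); E=np.array([[np.cos(a),np.sin(a)],[-np.sin(a),np.cos(a)]])
u=np.array([[305,410],[388,410],[305,500],[388,500],[240,400],[467,405],[455,560]])/13.333+[140,180]-.5
print(np.round((plane(p,u,.058)[:,:2]-st0)@E.T*1000,1))
# other refs
v=np.array([[174,370],[520,385]])/13.333+[140,180]-.5
print("plate",np.round((plane(p,v,.068)[:,:2]-st0)@E.T*1000,1))
p=pickle.load(open("pics/top13.pkl","rb"))
v=np.array([[267,440],[440,455]])/13.333+[140,180]-.5
print("seat",np.round((plane(p,v,.05)[:,:2]-st0)@E.T*1000,1))
v=np.array([[340,262]])/13.333+[140,180]-.5
print("nut",np.round((plane(p,v,.086)[:,:2]-st0)@E.T*1000,1))
E
```

```text
[[-27.    9.7]
 [-25.8  -6.7]
 [-45.    8. ]
 [-43.8  -8.4]
 [-25.9  22.8]
 [-23.7 -22.3]
 [-54.8 -22.8]]
plate [[-22.1  34.2]
 [-20.1 -34.1]]
seat [[-32.7  18.3]
 [-33.2 -16.4]]
nut [[-0.6  0.1]]
```

Call:
servo_tool:
  plan:
    - [[0.8,-0.07,0],[0,0,0]]
    - [[1.6,-0.13,0],[0,0,0]]
    - [[2.4,-0.2,0],[0,0,0]]
    - [[3.0,-0.25,0],[0,0,0]]
    - [[3.3,-0.27,0],[0,0,0]]
    - [[3.3,-0.27,0],[0,0,0]]

```text
clock: 19.0
position: [0.5169, 0.3285, 0.0423]
ee_rot: [-2.179, 0.093, 2.176]
force: [0.6, 0.7, -1.2]
width: 0.488
```

Call:
servo_tool:
  plan:
    - [[0.3,-0.02,0],[0,0,0]]
    - [[0.6,-0.05,0],[0,0,0]]
    - [[0.7,-0.06,0],[0,0,0]]
    - [[0.7,-0.06,0],[0,0,0]]

```text
clock: 19.4
position: [0.5238, 0.328, 0.0422]
ee_rot: [-2.178, 0.092, 2.176]
force: [-0.7, 0.2, -2.9]
width: 0.489
```

```bash
python3 - <<'E'
from h import *
s,M=st();turn(M,-4.7)
E
```

```text
t 19.4 pos [52.38 32.8   4.22] f [-0.7  0.2 -2.9] w 45.0 q [-0.65  0.62  0.    1.77 -0.    0.75 -2.3 ]
tool x [ 0.001  0.001 -1.   ] y [-0.085 -0.996 -0.001] z [-0.996  0.085 -0.001]
turn 1 [ 1.000e-01  0.000e+00 -1.798e+02]
turn -1 [-0.   0.1  0.2]
```

Call:
servo_tool:
  plan:
    - [[0.1,-0.01,0],[0,0,0]]
    - [[0.2,-0.02,0],[0,0,0]]
    - [[0.2,-0.02,0],[0,0,0]]

```text
clock: 19.7
position: [0.5241, 0.3279, 0.0418]
ee_rot: [-2.176, 0.092, 2.18]
force: [-5.7, 1.1, -1.0]
width: 0.491
```

Call:
servo_tool:
  plan:
    - [[0.02,0,-0.1],[0,0,0]]
    - [[0.02,0,-0.2],[0,0,0]]
    - [[0.02,0,-0.25],[0,0,0]]
    - [[0.02,0,-0.25],[0,0,0]]

```text
clock: 20.1
position: [0.524, 0.328, 0.0394]
ee_rot: [-2.176, 0.092, 2.181]
force: [-4.6, -0.8, 2.3]
width: 0.492
```

Call:
servo_tool:
  plan:
    - [[0.05,0,-0.05],[0,0,0]]
    - [[0.1,0,-0.1],[0,0,0]]
    - [[0.1,0,-0.1],[0,0,0]]

```text
clock: 20.4
position: [0.524, 0.3281, 0.0392]
ee_rot: [-2.175, 0.092, 2.183]
force: [-9.6, -2.0, 11.8]
width: 0.49
```

```bash
python3 - <<'E'
from h import *
from cell import arm
import pickle
s,M=st();turn(M,-4.7)
for n,b in(("side",(150,150,250,225)),("top",(140,180,200,225))):
    p=arm.get_image(n); pickle.dump(p,open(f"pics/{n}15.pkl","wb")); x0,y0,x1,y1=b; cv2.imwrite(f"pics/{n}15.png",cv2.resize(p["frame"][y0:y1,x0:x1],(800,600),interpolation=cv2.INTER_NEAREST))
E
```

```text
t 20.4 pos [52.4  32.81  3.92] f [-9.6 -2.  11.8] w 45.1 q [-0.64  0.63  0.    1.77 -0.    0.75 -2.3 ]
tool x [-0.004 -0.    -1.   ] y [-0.084 -0.996  0.001] z [-0.996  0.084  0.004]
turn 1 [  -0.3   -0.  -179.9]
turn -1 [ 0.  -0.2  0.1]
```

View pics/side15.png

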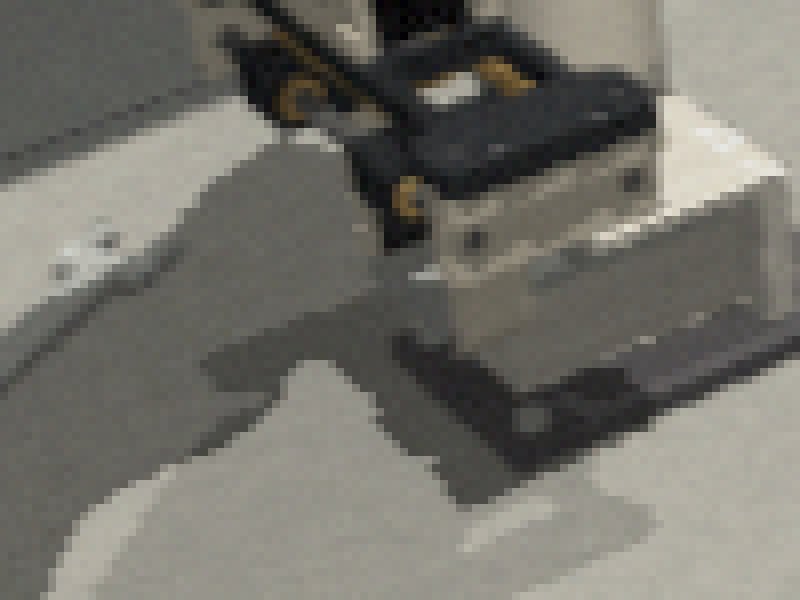

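View pics/top15.png

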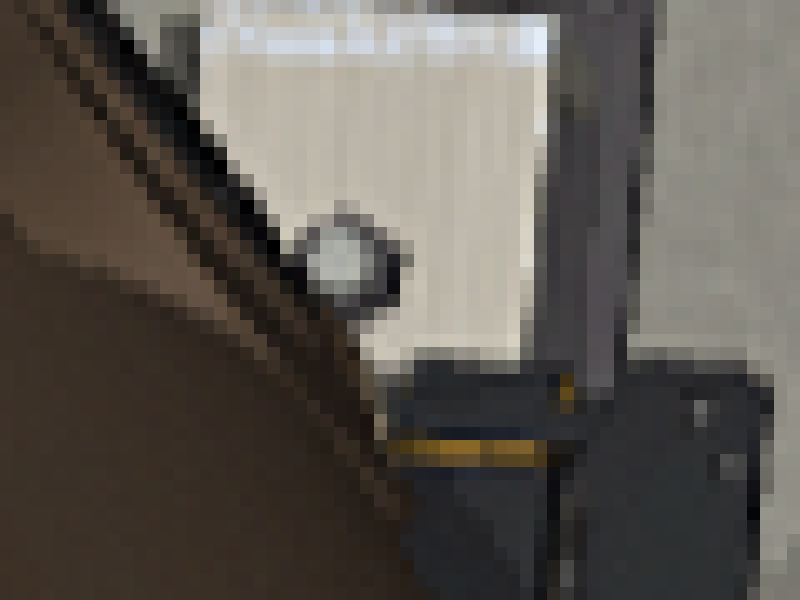

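Call:
servo_tool:
  plan:
    - [[0,0,0.05],[0,0,0]]
    - [[0,0,0.05],[0,0,0]]
    - [[0,0,0.05],[0,0,0]]
    - [[0,0,0.05],[0,0,0]]
    - [[0,0,0.05],[0,0,0]]
  grip: 0.9

```text
clock: 21.0
position: [0.5243, 0.328, 0.0396]
ee_rot: [-2.175, 0.092, 2.182]
force: [0.6, -0.7, -0.3]
width: 0.868
```

Call:
servo_tool:
  plan:
    - [[0,0,1],[0,0,0]]
    - [[0,0,3],[0,0,0]]
    - [[0,0,6],[0,0,0]]
    - [[-1,0,10],[0,0,0]]
    - [[-5,-4,13],[0,0,0]]
    - [[-8,-9,15],[0,0,0]]
    - [[-11,-14,16],[0,0,0]]
    - [[-13,-19,16],[0,0,0]]
    - [[-13,-22,16],[0,0,0]]
    - [[-13,-22,16],[0,0,0]]

```text
clock: 22.0
position: [0.3926, 0.1035, 0.2005]
ee_rot: [-2.173, 0.098, 2.18]
force: [-0.3, 1.3, 0.8]
width: 0.901
```

```bash
python3 - <<'E'
from h import *
from cell import arm
import pickle
s,M=st()
for n,b in(("side",(150,150,250,225)),("top",(140,180,200,225))):
    p=arm.get_image(n); pickle.dump(p,open(f"pics/{n}16.pkl","wb")); x0,y0,x1,y1=b; cv2.imwrite(f"pics/{n}16.png",cv2.resize(p["frame"][y0:y1,x0:x1],(800,600),interpolation=cv2.INTER_NEAREST)); cv2.imwrite(f"pics/{n}16f.png",p["frame"])
E
```

```text
t 22.0 pos [39.26 10.35 20.05] f [-0.3  1.3  0.8] w 82.9 q [-0.44  0.11  0.06  2.11 -0.01  0.93 -2.04]
tool x [-0.003 -0.001 -1.   ] y [-0.089 -0.996  0.001] z [-0.996  0.089  0.003]
```

View pics/side16.png

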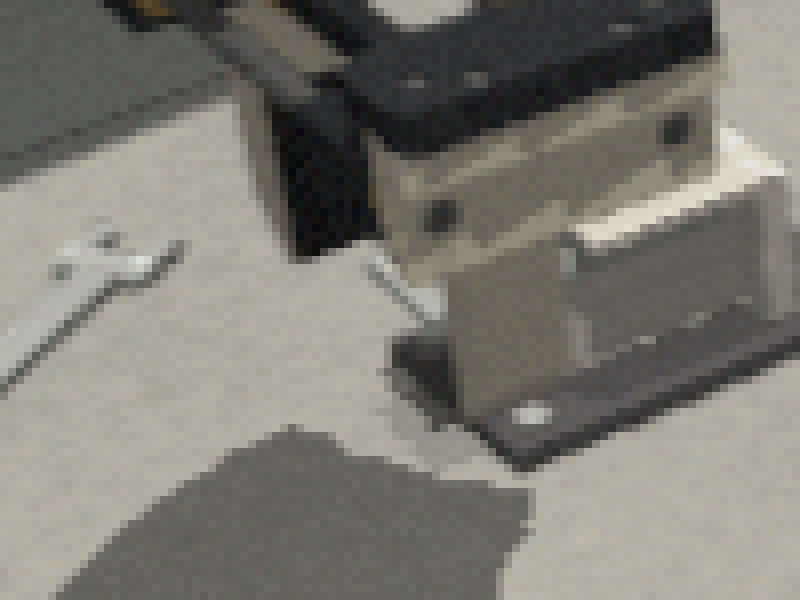

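View pics/top16.png

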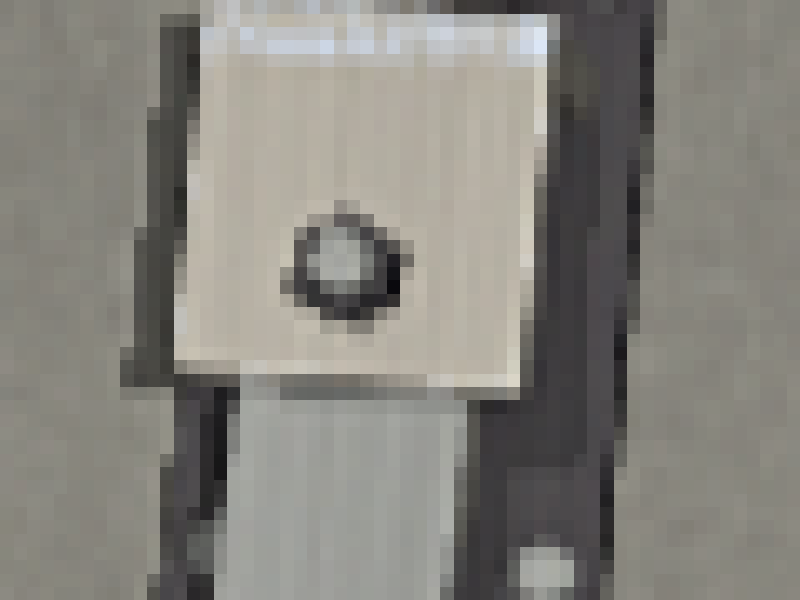

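View pics/side16f.png

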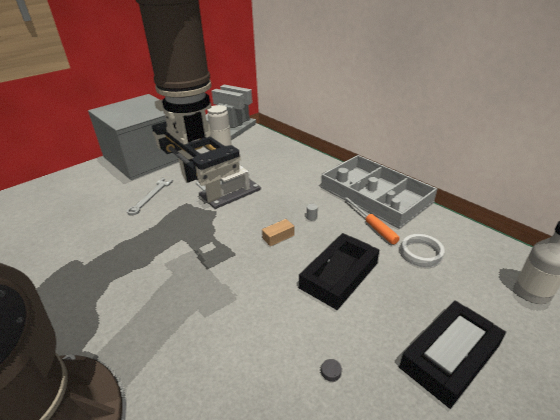

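Call:
servo_tool:
  plan:
    - [[0,-5,0],[0,0,0]]
    - [[0,-10,0],[0,0,0]]
    - [[0,-15,0],[0,0,0]]
    - [[0,-20,2],[0,0,0]]
    - [[0,-25,4],[0,0,0]]
    - [[0,-30,4],[0,0,0]]
    - [[0,-30,4],[0,0,0]]
    - [[0,-30,4],[0,0,0]]

```text
clock: 22.9
position: [0.3946, -0.1954, 0.2409]
ee_rot: [-2.174, 0.1, 2.177]
force: [-0.4, 0.4, 0.3]
width: 0.901
```

```bash
python3 - <<'E'
from h import *
from cell import arm
import pickle
s,M=st()
for n,b in(("side",(150,150,250,225)),("top",(130,190,190,235))):
    p=arm.get_image(n); pickle.dump(p,open(f"pics/{n}17.pkl","wb")); x0,y0,x1,y1=b; cv2.imwrite(f"pics/{n}17.png",cv2.resize(p["frame"][y0:y1,x0:x1],(800,600),interpolation=cv2.INTER_NEAREST)); cv2.imwrite(f"pics/{n}17f.png",p["frame"])
E
```

```text
t 22.9 pos [ 39.46 -19.54  24.09] f [-0.4  0.4  0.3] w 82.9 q [ 0.    0.11  0.37  2.   -0.05  1.04 -1.27]
tool x [-0.001 -0.001 -1.   ] y [-0.091 -0.996  0.001] z [-0.996  0.091  0.001]
```

View pics/side17.png

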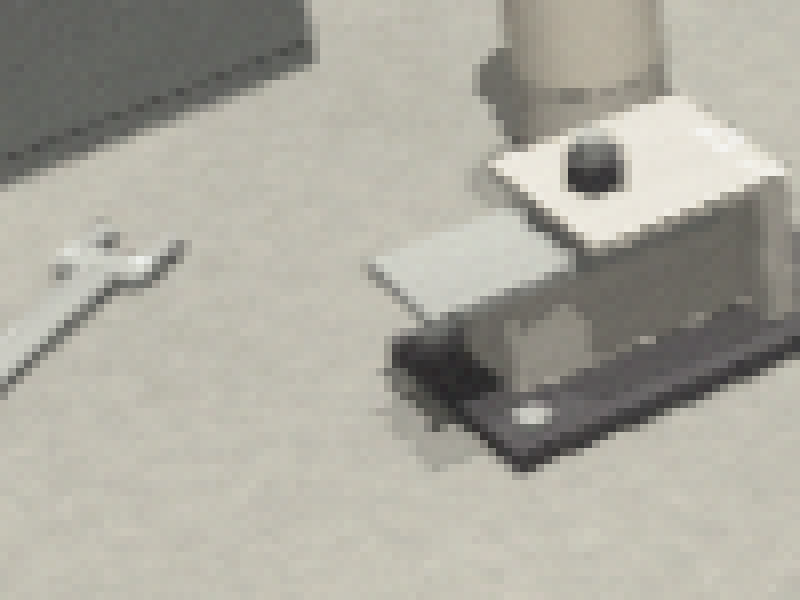

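View pics/top17.png

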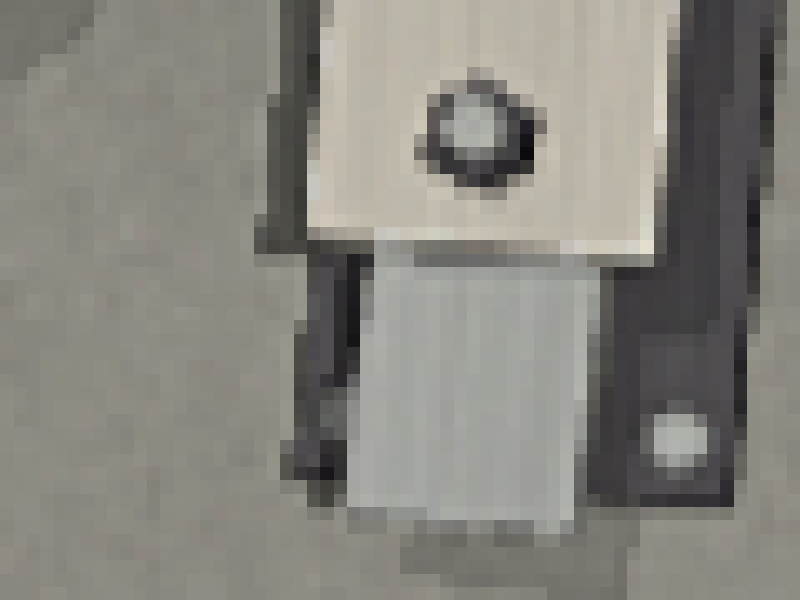

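```bash
python3 - <<'E'
from h import *
import pickle
a=np.radians(-4.66); E=np.array([[np.cos(a),np.sin(a)],[-np.sin(a),np.cos(a)]])
p=pickle.load(open("pics/top17.pkl","rb"))
u=np.array([[347,508],[574,525],[374,260],[602,270]])/13.333+[130,190]-.5
print(np.round((plane(p,u,.055)[:,:2]-[.5839,.3241])@E.T*1000,1))
p=pickle.load(open("pics/side17.pkl","rb"))
u=np.array([[370,262],[430,318],[515,212],[575,262]])/8+[150,150]-.5
print(np.round((plane(p,u,.055)[:,:2]-[.5827,.3209])@E.T*1000,1))
E
```

```text
[[-74.1  23.9]
 [-74.3 -21.3]
 [-24.2  23.4]
 [-23.  -22. ]]
[[-74.5  26. ]
 [-75.7 -17.4]
 [-21.3  22.8]
 [-22.1 -18.2]]
```

View pics/top17f.png

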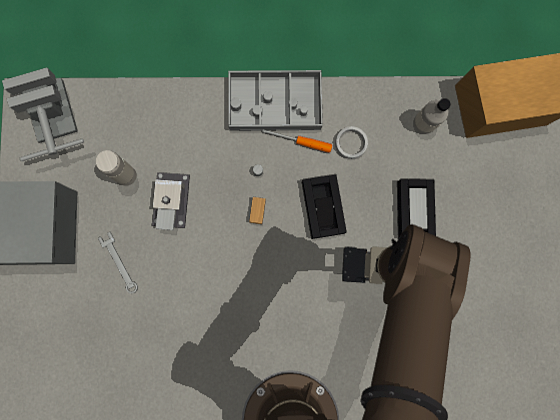

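View pics/side17f.png

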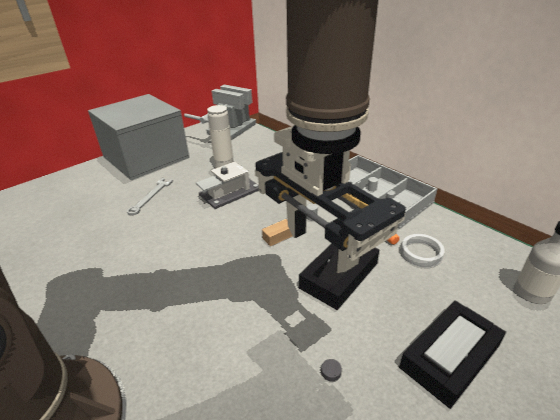

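The closed end measures 74–76 mm before the stud, where 76 is home. It is 1–4 mm off the bracket's centre line and within about 1–3° of it, flat on the seat. The can stands and the plain shim is flat in its tray.

```bash
python3 -c "
from cell import arm
print(arm.sign_off())"
```

```text
the job is handed in; nothing more can be done
None
```

The job is handed in at about 23 s, and my last checks show the slotted shim home on the bracket. I pressed its closed end until the tray rocked to its stop (37 N at the fingertips at the end). I then lifted it by the fork, laid it flat on the block and let go. I took it again by the closed end, slid it fork first under the clamp plate until it touched the stud, lowered it and released it.

**Home round the stud:** the closed end measures 74–76 mm before the stud, against 76 mm when fully home. The stud also stopped the slide within 1 mm of where I had calculated it would.

**Lying flat and in line:** the shim looks flat on the seat in both views. The two cameras disagree about the centre line:

| Camera | Off the centre line | Yaw from the bracket |
|---|---|---|
| Top | about 1 mm | within 1° |
| Side | 2–4 mm | up to about 3° |

The side figure is coarse: it measured the 46 mm wide shim as only 41–43 mm. The slot leaves 3 mm of play round the stud on each side, so I trust the top view.

**Bystanders:** the spray can is standing, the plain shim lies flat in its tray, and the arm is clear of everything.

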